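Load cell carriers onto the curved rod and set the clamp screw

TASK

Thread every cell carrier lying on the bench onto the free end of the curved rod and slide it right round the bend onto the straight part, so that they all hang upright there in a row, closed up against the clamp block and each other. When all are on, turn the clamp screw on top of the block clockwise until it bottoms, then back it off a quarter turn. Do not push the other things on the bench about.

Things in the scene. Friction and masses are not known exactly. Their poses are not given: they have to be found in the camera images.
- track: Rod fixture, fixed, at a new place and yaw each time; origin on the bench under point stop, z up. Its level steel rod, 10 mm thick, centre line 100 mm up, is held at one end only, in an aluminium clamp block (x -23 to 23, y 0 to 70 mm, 118 mm high) on a base plate (x -60 to 60, y -10 to 100, 12 mm thick). From the free end the rod runs +x, bends left a quarter circle, then runs +y into the block.
- stop (a point): centre of the rod where it enters the block's front face; axes as the track's. The straight part is the 125 mm of rod on the -y side of it; the first carrier stops against this face.
- bend (a point): centre of the quarter circle of the rod's centre line (radius 80 mm), at rod height, axes as the track's; at (-80, -125) mm from point stop. In the track's frame the bend goes from (-80, -205) to (0, -125) mm from point stop.
- tip (a point): end point of the rod's rounded free end, on its centre line, at (-115, -205) mm from point stop, axes as the track's; from here the rod runs straight along +x for 35 mm to the bend
- screw (a joint): turning angle of the clamp screw, rad; grows as the screw is turned clockwise seen from above, and bottoms (hard stop) at 5.0. It starts somewhere between 2.4 and 4.0, turns stiffly (about 0.05 N m) and stays where it is left.
- screw_grip (a point): grip point on the clamp screw's upright axis, 143 mm above the bench, at (0, 43) mm in the track's frame. The screw has a black upright bar grip 40 mm long, 10 mm thick, from 14 mm below this point to 12 mm above it; the block's top is 25 mm below this point. x lies along the bar, so pinch it along y; the point turns with the screw.
- carrier1: cell carrier, loose, about 0.12 kg: upright block 30 mm long (x), 36 mm wide (y), 51.5 mm high (z), brass above, black below with an amber window. Origin: centre of its underside. A round bore, 14 mm in diameter, goes right through along x, centred 36.5 mm above the underside; both ends alike. Pinch it across y. Not present in every start.
- carrier1_bore (a point): middle of that carrier's bore, axes as the carrier's
- carrier2: cell carrier, loose, about 0.12 kg: upright block 30 mm long (x), 36 mm wide (y), 51.5 mm high (z), brass above, black below with an amber window. Origin: centre of its underside. A round bore, 14 mm in diameter, goes right through along x, centred 36.5 mm above the underside; both ends alike. Pinch it across y. Not present in every start.
- carrier2_bore (a point): middle of that carrier's bore, axes as the carrier's
- carrier3: cell carrier, loose, about 0.12 kg: upright block 30 mm long (x), 36 mm wide (y), 51.5 mm high (z), brass above, black below with an amber window. Origin: centre of its underside. A round bore, 14 mm in diameter, goes right through along x, centred 36.5 mm above the underside; both ends alike. Pinch it across y. Not present in every start.
- carrier3_bore (a point): middle of that carrier's bore, axes as the carrier's
- carrier4: cell carrier, loose, about 0.12 kg: upright block 30 mm long (x), 36 mm wide (y), 51.5 mm high (z), brass above, black below with an amber window. Origin: centre of its underside. A round bore, 14 mm in diameter, goes right through along x, centred 36.5 mm above the underside; both ends alike. Pinch it across y. Not present in every start.
- carrier4_bore (a point): middle of that carrier's bore, axes as the carrier's
- jar: small glass jar, loose, 42 mm in diameter, 45 mm high, origin at the centre of its underside; leave it alone
- rule: flat steel rule, loose, lying, 150 mm long along its x, 20 mm wide, 4 mm thick; leave it alone
- spanner: flat steel spanner, loose, 150 mm long along its x, lying; leave it alone
Mind the look-alikes: they are no part of the job. What is shaped like the carrier2 but pink is not meant. Leave any blue look-alike of the carrier1 alone.

How it is judged:
On the way, in this order (a step that is already met when the one before it is completed fails the run):
1. all carriers are on the straight part of the rod, upright, closed up against the block and each other, and let go (x of carrier1_bore in the frame of stop between -0.006 and 0.006 m and z of carrier1_bore in the frame of stop between -0.008 and 0.006 m and angle between the x axis of each of carrier1, carrier2, carrier3, carrier4 and the y axis of track, either way round below 0.15 rad and angle between each of carrier1, carrier2, carrier3, carrier4's own z axis and vertical below 0.3 rad and y of carrier1_bore in the frame of stop between -0.118 and -0.01 m and x of carrier2_bore in the frame of stop between -0.006 and 0.006 m and z of carrier2_bore in the frame of stop between -0.008 and 0.006 m and y of carrier2_bore in the frame of stop between -0.118 and -0.01 m and x of carrier3_bore in the frame of stop between -0.006 and 0.006 m and z of carrier3_bore in the frame of stop between -0.008 and 0.006 m and y of carrier3_bore in the frame of stop between -0.118 and -0.01 m and x of carrier4_bore in the frame of stop between -0.006 and 0.006 m and z of carrier4_bore in the frame of stop between -0.008 and 0.006 m and y of carrier4_bore in the frame of stop between -0.118 and -0.01 m and (y of carrier1_bore in the frame of stop between -0.023 and -0.01 m or y of carrier2_bore in the frame of stop between -0.023 and -0.01 m or y of carrier3_bore in the frame of stop between -0.023 and -0.01 m or y of carrier4_bore in the frame of stop between -0.023 and -0.01 m) and (y of carrier1_bore in the frame of stop between -0.055 and -0.037 m or y of carrier2_bore in the frame of stop between -0.055 and -0.037 m or y of carrier3_bore in the frame of stop between -0.055 and -0.037 m or y of carrier4_bore in the frame of stop between -0.055 and -0.037 m) and (y of carrier1_bore in the frame of stop between -0.087 and -0.067 m or y of carrier2_bore in the frame of stop between -0.087 and -0.067 m or y of carrier3_bore in the frame of stop between -0.087 and -0.067 m or y of carrier4_bore in the frame of stop between -0.087 and -0.067 m) and contact force between the fingers and carrier1 below 0.2 N and contact force between the fingers and carrier2 below 0.2 N and contact force between the fingers and carrier3 below 0.2 N and contact force between the fingers and carrier4 below 0.2 N), for 0.2 s.
2. the clamp screw is turned clockwise until it bottoms (value of joint screw above 4.93 rad), for 0.1 s.
3. the clamp screw is backed off a quarter turn (value of joint screw between 3.18 and 3.68 rad), for 0.2 s.
At the end, for the whole second after the job is handed in: Every carrier hangs on the straight part, upright within 17 degrees, in a row from the block with little gap (first one at most 8 mm, all gaps together at most 10 to 13 mm); the screw stands a quarter turn (within 14 degrees) back from bottomed; all at rest and let go (all of step 3 and x of carrier1_bore in the frame of stop between -0.006 and 0.006 m and z of carrier1_bore in the frame of stop between -0.008 and 0.006 m and angle between the x axis of each of carrier1, carrier2, carrier3, carrier4 and the y axis of track, either way round below 0.15 rad and angle between each of carrier1, carrier2, carrier3, carrier4's own z axis and vertical below 0.3 rad and y of carrier1_bore in the frame of stop between -0.118 and -0.01 m and x of carrier2_bore in the frame of stop between -0.006 and 0.006 m and z of carrier2_bore in the frame of stop between -0.008 and 0.006 m and y of carrier2_bore in the frame of stop between -0.118 and -0.01 m and x of carrier3_bore in the frame of stop between -0.006 and 0.006 m and z of carrier3_bore in the frame of stop between -0.008 and 0.006 m and y of carrier3_bore in the frame of stop between -0.118 and -0.01 m and x of carrier4_bore in the frame of stop between -0.006 and 0.006 m and z of carrier4_bore in the frame of stop between -0.008 and 0.006 m and y of carrier4_bore in the frame of stop between -0.118 and -0.01 m and (y of carrier1_bore in the frame of stop between -0.023 and -0.01 m or y of carrier2_bore in the frame of stop between -0.023 and -0.01 m or y of carrier3_bore in the frame of stop between -0.023 and -0.01 m or y of carrier4_bore in the frame of stop between -0.023 and -0.01 m) and (y of carrier1_bore in the frame of stop between -0.055 and -0.037 m or y of carrier2_bore in the frame of stop between -0.055 and -0.037 m or y of carrier3_bore in the frame of stop between -0.055 and -0.037 m or y of carrier4_bore in the frame of stop between -0.055 and -0.037 m) and (y of carrier1_bore in the frame of stop between -0.087 and -0.067 m or y of carrier2_bore in the frame of stop between -0.087 and -0.067 m or y of carrier3_bore in the frame of stop between -0.087 and -0.067 m or y of carrier4_bore in the frame of stop between -0.087 and -0.067 m) and linear speed of each of carrier1, carrier2, carrier3, carrier4 below 0.02 m/s); the robot touches nothing.
It fails at once if the small glass jar is pushed more than 5 cm from its place (distance of jar from where it was at the start of the episode above 0.05 m).
It fails at once if the steel rule is pushed more than 5 cm from its place (distance of rule from where it was at the start of the episode above 0.05 m).
It fails at once if the spanner is pushed more than 5 cm from its place (distance of spanner from where it was at the start of the episode above 0.05 m).
Of carrier1, carrier2, carrier3, carrier4 only 3 to 4 are there at a start; the rules pass over those that are not, and their reading is None.
At some moment in a run one of carrier1, carrier2, carrier3, carrier4 may be knocked a few centimetres aside while the robot is not near it.
Once in a run the grip may slacken for a moment while it holds something.
It also fails if it takes over 210 s, if anything falls off the work surface, if the arm or the gripper's body presses on something with over 40 N, if the wrist force passes 120 N, or if a joint passes its speed limit or range.

ROBOT

A 6-joint arm with a two-finger parallel gripper is mounted at the origin on the work surface. World frame = base frame: x ahead of the robot, y to its left, z up, the work surface at z = 0. Lengths are in m, angles in rad, forces in N, time in s.
With the tool pointing down it reaches from about 0.375 to 0.9 m from the base axis. Payload 3.1 kg.
Tool frame: the origin (TCP) lies between the finger pads; the fingertips stand 19 mm ahead of it and the grasp point (between the pads) is the TCP; z points along the fingers, y is the direction in which the jaws open and shut (so a half turn about z gives the same grasp; the last joint's range is limited). The gripper opens to 87 mm and grips with 3 to 60 N. Pads are 19 mm wide; open, the fingers measure 117 mm over their backs; the gripper's body (75 mm by 190 mm) begins 51 mm behind the grasp point.
Start: joints at [1.028, 0.527, 1.433, -0, 1.181, -0.178], TCP at [0.222, 0.584, 0.213] pointing down, gripper open.
Joint ranges: [-3.08, 3.08], [-0.75, 2.2], [0.22, 2.44], [-1.43, 4.57], [0, 2.65], [-2.85, 2.85]. Speed limits (rad/s): [2.79, 2.79, 3.14, 3.14, 3.14, 3.14].

INTERFACE

Orientations are given as a unit quaternion [x, y, z, w].
In Python, from rig import robot gives the robot as it stands.
- The arm moves only by the tool apply_moves, never from a script. Its argument "series" is a list of rows, each a list of 7 numbers: the shift along the tool's x, y, z in cm, then the turn, a rotation vector about the tool's x, y, z in degrees, then the opening, from 0 (shut) to 1 (fully open). In form: [[dx, dy, dz, rx, ry, rz, grip], ...]. A call has 1 to 5 rows; each row is the pose to reach, as a shift and turn from the pose commanded when the call began, along the tool's axes at that moment; what a row does not reach only later rows make up. A row lasts 1/12 s, in which the tool goes at most 41.7 mm and 7.16 degrees, less where a joint would pass 70% of its speed; a pose out of reach is approached as far as the arm can. A call with a gripper value outside its range is refused whole. The fingers move at their own pace and stop on an object; "newtons" is the grip in N (left out, the last holds). Time passes only in rows, so rows that repeat a pose let the fingers close. It gives the time, the measured TCP pose, the force and the opening at its end, in the units of the state.
- robot.get_obs(): the state, without advancing time (a new reading comes with each control period).
- robot.camera(name): name is "side" or "top" or "wrist"; returns the picture (420x560x3 uint8, red, green, blue); there is no depth.
- robot.camera_params(name): a dict with "mtx" (3x3 intrinsics, pixels), "origin" and "rotation" of the camera in the world. Camera axes: x right, y down, z forward; pixel columns grow to the right and rows downward; lengths in m; the calibration is good to about 2 mm. A picture is of the moment at which its call begins: read the wrist's pose just before it. camera_params takes no time and is no camera call; for the wrist camera it gives the pose at the moment of the call.
- robot.hand_in(): hands the job in, once; it reports no verdict.
The state is a dict: "time": time; "q": joint angles; "joint_velocities": joint speeds; "joint_torque": joint torques, N m; "position": TCP position; "tool_rot": TCP orientation; "ft_force": force on the tool from outside, world axes, zero at the start; "moment": the same for the moment, N m; "grip_width": finger opening in m.
Only numpy, scipy, OpenCV 4.12 (cv2) and the standard library are available. Lean on these libraries where they do the work, as an engineer would, in place of code of your own. Each camera call takes 0.05 s, during which the arm holds its last target. There are 200 camera calls.

## Working session

There is one attempt and no reset: what is moved stays moved. The work goes in short steps, Python scripts to look and compute and a tool call to move; the robot and the scene stay as the last step left them, time stands still between calls to the robot, and variables do not carry over. Pictures are saved under pics/ and viewed, about 12 in all and at most 16, crops included, and the job is handed in when it is done.

Besides the shell and the picture viewer there is one more tool, called after "Call:" in YAML: its name, and indented under it one key for each argument. apply_moves: Moves the arm, as the interface text tells. Its arguments: {"type":"object","properties":{"series":{"type":"array"},"newtons":{"type":"number"}},"required":["series"]}

```bash
mkdir -p pics; ls
python3 - <<'E'
from rig import robot
import cv2,numpy as np
for n in ("top","side"):
    im=robot.camera(n); cv2.imwrite(f"pics/{n}0.png",im[:,:,::-1])
    p=robot.camera_params(n); print(n,np.round(p["mtx"],1).tolist(),np.round(p["origin"],3),np.round(p["rotation"],3).tolist())
print(robot.get_obs())
E
```

```text
pics
top [[510.6, 0.0, 278.5], [0.0, 510.6, 202.0], [0.0, 0.0, 1.0]] [ 0.449 -0.036  1.281] [0.715, -0.698, 0.026, -0.023]
side [[390.8, 0.0, 281.7], [0.0, 390.8, 210.3], [0.0, 0.0, 1.0]] [ 0.472 -0.827  0.653] [0.884, -0.038, 0.013, -0.466]
{'time': 0.1, 'q': array([ 1.02853008e+00,  5.28374820e-01,  1.43374856e+00,  3.36108420e-05,
        1.18142194e+00, -1.78488054e-01]), 'joint_velocities': array([ 0.00021468, -0.0024172 , -0.00243995, -0.00161691,  0.000356  ,
       -0.00179507]), 'joint_torque': array([-1.40581749e-03, -4.40985167e+01, -1.77149498e+01,  6.34718989e-02,
        5.33735566e-02, -6.14498413e-05]), 'position': array([0.22198552, 0.58353446, 0.21227667]), 'tool_rot': array([ 1.80894033e-01,  9.83502107e-01, -9.08136813e-04, -3.58824456e-04]), 'ft_force': array([ 0.88040022, -0.0186499 , -0.51132775]), 'moment': array([ 0.01000801, -0.02604205,  0.0312094 ]), 'grip_width': 0.08695447726985046}
```

View pics/top0.png

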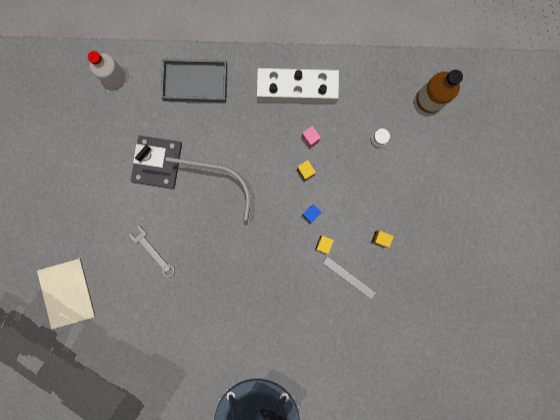

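View pics/side0.png

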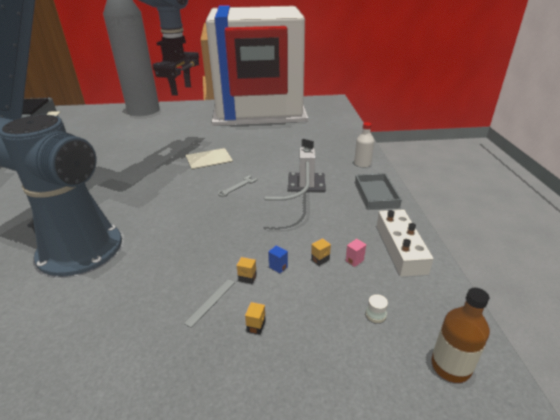

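```bash
cat > h.py <<'E'
from rig import robot
import cv2,numpy as np
from scipy.spatial.transform import Rotation as R
def ray(p,uv):
    M=np.asarray(p["rotation"]); M=M if M.shape==(3,3) else R.from_quat(M).as_matrix()
    d=np.linalg.inv(p["mtx"])@np.array([uv[0],uv[1],1.]); return np.array(p["origin"]),M@d
def cast(p,uv,z):
    o,d=ray(p,uv); return o+d*(z-o[2])/d[2]
def proj(p,P):
    M=np.asarray(p["rotation"]); M=M if M.shape==(3,3) else R.from_quat(M).as_matrix()
    c=M.T@(np.asarray(P)-p["origin"]); v=p["mtx"]@c; return v[:2]/v[2]
def snap(n,name):
    p=robot.camera_params(n); im=robot.camera(n); cv2.imwrite(f"pics/{name}.png",im[:,:,::-1]); return p,im
def brass(im,lo=(18,110,60),hi=(32,255,255),amin=30):
    h=cv2.cvtColor(im,cv2.COLOR_RGB2HSV); m=cv2.inRange(h,lo,hi)
    cs,_=cv2.findContours(m,cv2.RETR_EXTERNAL,cv2.CHAIN_APPROX_NONE)
    return [c for c in cs if cv2.contourArea(c)>amin]
def go(P,yaw=None,rotvec=None):
    """shift (cm, tool axes) and turn (deg about tool z) to world TCP P, with tool y axis at world angle yaw (mod 180)"""
    s=robot.get_obs(); T=R.from_quat(s["tool_rot"]).as_matrix()
    d=T.T@(np.array(P)-s["position"])*100
    ty=np.degrees(np.arctan2(T[1,1],T[0,1])); rz=None
    if yaw is not None:
        rz=-((yaw-ty+90)%180-90)
    down=np.array([0,0,-1.]); tilt=np.degrees(np.cross(T[:,2],down)); tilt=T.T@tilt
    print("t",round(s["time"],1),"pos",np.round(s["position"],4),"ty",round(ty,1),"q6",round(s["q"][5],2),"| shift",np.round(d,2),"rz",rz if rz is None else round(rz,1),"tiltfix",np.round(tilt,2),"w",round(s["grip_width"],4),"F",np.round(s["ft_force"],1))
E
python3 - <<'E'
from h import *
im=cv2.imread("pics/top0.png")[:,:,::-1].copy(); p=robot.camera_params("top")
h=cv2.cvtColor(im,cv2.COLOR_RGB2HSV)
for uv in [(306,170),(326,245),(384,240)]: print(h[uv[1],uv[0]])
for c in brass(im):
    (u,v),wh,a=cv2.minAreaRect(c); print(np.round((u,v)),np.round(wh,1),round(a,1),cv2.contourArea(c),np.round(cast(p,(u,v),.0515),3))
for n,uv,z in [("tip",(247,221),.1),("stop~",(166,159),.1),("rod end straight",(225,166),.1),("screw",(143,153),.143)]: print(n,np.round(cast(p,uv,z),3))
a=cv2.resize(im[115:255,285:405],None,fx=3.3,fy=3.3,interpolation=cv2.INTER_CUBIC)
b=cv2.resize(im[130:232,125:255],None,fx=3,fy=3,interpolation=cv2.INTER_CUBIC)
c=np.zeros((max(a.shape[0],b.shape[0]),a.shape[1]+b.shape[1],3),np.uint8); c[:a.shape[0],:a.shape[1]]=a; c[:b.shape[0],a.shape[1]:]=b
cv2.imwrite("pics/crop0.png",c[:,:,::-1]); print(c.shape)
w,wi=snap("wrist","w0"); o=robot.get_obs(); T=R.from_quat(o["tool_rot"]).as_matrix()
print("wristcam in tool",np.round(T.T@(np.array(w["origin"])-o["position"]),4), np.round((R.from_matrix(T).inv()*R.from_quat(w["rotation"])).as_matrix(),3).tolist(), np.round(w["mtx"],1).tolist())
E
```

```text
[ 24 187 229]
[ 24 193 226]
[ 22 188 228]
[324. 244.] [13.7 15.4] 21.8 182.5 [ 0.437 -0.153  0.052]
[383. 239.] [17.2 13.2] 20.6 195.0 [ 0.454 -0.294  0.052]
[306. 170.] [15.6 13.6] 58.0 187.5 [ 0.616 -0.105  0.052]
tip [0.487 0.032 0.1  ]
stop~ [0.627 0.224 0.1  ]
rod end straight [0.614 0.086 0.1  ]
screw [0.633 0.267 0.143]
(462, 786, 3)
wristcam in tool [ 6.570e-02  1.000e-04 -1.713e-01] [[0.0, -0.97, -0.244], [1.0, 0.0, 0.0], [0.0, -0.244, 0.97]] [[329.0, 0.0, 282.0], [0.0, 329.0, 206.3], [0.0, 0.0, 1.0]]
```

View pics/crop0.png

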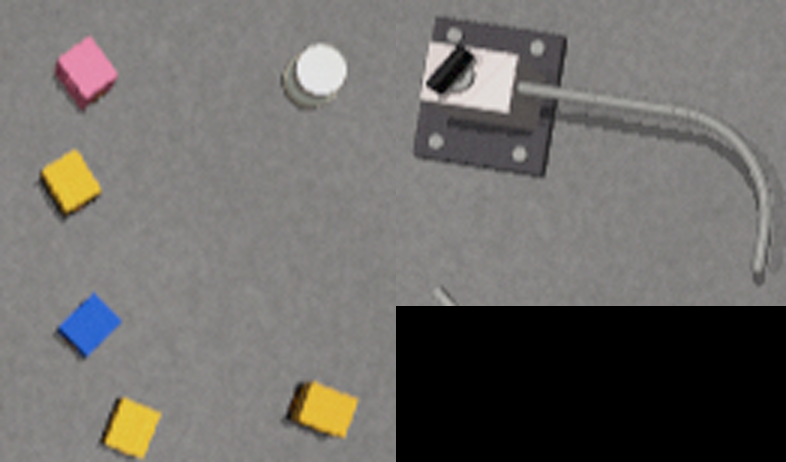

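Candidates in the top view are brass (324,244), (383,239) and (306,170), plus pink (311,136) and blue (312,213). The crop confirms the three brass blocks are the carriers, so pink and blue stay where they are. The tip is at (247,221), with the block and screw at about (148,155). I'm moving the wrist camera over the track.

Call:
apply_moves:
  series:
    - [-3.3,-2.0,-0.8,0,0,0,1]
    - [-6.6,-4,-1.5,0,0,0,1]
    - [-9.9,-6,-2,0,0,0,1]
    - [-13.2,-8,-3,0,0,0,1]
    - [-16.6,-9.8,-3,0,0,0,1]

```text
time: 0.57
position: [0.3436, 0.4324, 0.2445]
tool_rot: [0.18, 0.984, 0.001, 0.001]
ft_force: [0.5, 0.7, 0.1]
grip_width: 0.0871
```

Call:
apply_moves:
  series:
    - [-3.3,-2.0,-0.4,0,0,0,1]
    - [-6.6,-4,-0.8,0,0,0,1]
    - [-9.9,-6,-1,0,0,0,1]
    - [-13.2,-8,-1,0,0,0,1]
    - [-16.6,-9.8,-1,0,0,0,1]

```text
time: 0.98
position: [0.4633, 0.281, 0.2532]
tool_rot: [0.181, 0.983, -0.0, -0.0]
ft_force: [0.7, -0.2, 0.1]
grip_width: 0.0873
```

Call:
apply_moves:
  series:
    - [-3.3,-2.0,0,0,0,0,1]
    - [-6.6,-4,0,0,0,0,1]
    - [-9.9,-6,0,0,0,0,1]
    - [-13.2,-8,0,0,0,0,1]
    - [-16.6,-9.8,0,0,0,0,1]

```text
time: 1.4
position: [0.5835, 0.1303, 0.2529]
tool_rot: [0.181, 0.983, -0.0, -0.001]
ft_force: [0.3, -0.5, -0.3]
grip_width: 0.0868
```

Call:
apply_moves:
  series:
    - [0,0,0,0,0,7,1]
    - [0,0,0,0,0,14,1]
    - [0,0,0,0,0,21,1]
    - [0,0,0,0,0,28,1]
    - [0,0,0,0,0,35,1]

```text
time: 1.82
position: [0.5829, 0.1318, 0.2527]
tool_rot: [0.471, 0.882, -0.0, -0.0]
ft_force: [0.3, -0.2, -0.2]
grip_width: 0.0871
```

Call:
apply_moves:
  series:
    - [0,0,0,0,0,7,1]
    - [0,0,0,0,0,14,1]
    - [0,0,0,0,0,21,1]
    - [0,0,0,0,0,28,1]
    - [0,0,0,0,0,35,1]

```text
time: 2.23
position: [0.5828, 0.1321, 0.2528]
tool_rot: [0.714, 0.7, -0.0, -0.0]
ft_force: [0.2, 0.0, 0.3]
grip_width: 0.0871
```

Call:
apply_moves:
  series:
    - [0,0,0,0,0,7,1]
    - [0,0,0,0,0,14,1]
    - [0,0,0,0,0,21,1]
    - [0,0,0,0,0,28,1]
    - [0,0,0,0,0,35,1]

```text
time: 2.65
position: [0.5829, 0.1321, 0.2528]
tool_rot: [0.892, 0.453, -0.0, -0.0]
ft_force: [1.1, 0.0, 0.6]
grip_width: 0.0869
```

Call:
apply_moves:
  series:
    - [0,0,0,0,0,7,1]
    - [0,0,0,0,0,14,1]
    - [0,0,0,0,0,21,1]
    - [0,0,0,0,0,28,1]
    - [0,0,0,0,0,35,1]

```text
time: 3.07
position: [0.5828, 0.1321, 0.2527]
tool_rot: [0.987, 0.163, -0.0, -0.0]
ft_force: [0.0, 0.4, -0.1]
grip_width: 0.0868
```

Call:
apply_moves:
  series:
    - [0,0,0,0,0,7,1]
    - [0,0,0,0,0,14,1]
    - [0,0,0,0,0,21,1]
    - [0,0,0,0,0,24,1]
    - [0,0,0,0,0,24,1]

```text
time: 3.48
position: [0.5828, 0.1321, 0.2527]
tool_rot: [0.999, -0.043, -0.0, 0.0]
ft_force: [-0.0, 0.3, -0.2]
grip_width: 0.0873
```

Run:
```python
from h import *
go((.58,.13,.25),-95.4)
p,im=snap("wrist","w1"); import pickle; pickle.dump(p,open("w1.pkl","wb"))
```

```text
t 3.5 pos [0.5828 0.1321 0.2527] ty -94.9 q6 1.69 | shift [-0.26  0.23  0.27] rz 0.5 tiltfix [0.   0.05 0.  ] w 0.0873 F [-0.   0.3 -0.2]
```

View pics/w1.png

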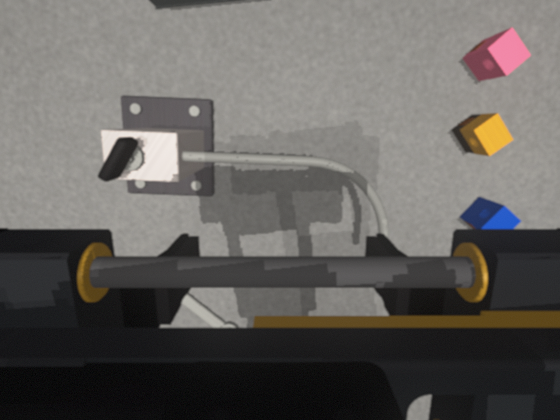

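The wrist view shows the block top at (140,155), the rod running from (180,156) to the bend at (380,215), and the gripper hiding the lower half of the picture. I'll step back to see the tip.

Call:
apply_moves:
  series:
    - [-3.2,1,0,0,0,0,1]
    - [-6.4,2,0,0,0,0,1]
    - [-9.6,3,0,0,0,0,1]
    - [-12.7,4,0,0,0,0,1]
    - [-12.7,4,0,0,0,0,1]

```text
time: 3.95
position: [0.4447, 0.1027, 0.252]
tool_rot: [0.999, -0.041, -0.005, 0.0]
ft_force: [-0.5, 0.5, -0.1]
grip_width: 0.0868
```

Run:
```python
from h import *
import pickle
p,im=snap("wrist","w2"); pickle.dump(p,open("w2.pkl","wb"))
cv2.imwrite("pics/w2c.png",cv2.resize(im[0:260,50:430],None,fx=2,fy=2)[:,:,::-1])
im1=cv2.imread("pics/w1.png")
for c in (220,260,300): print(c,im1[130:190,c].mean(1).astype(int).tolist())
```

```text
220 [148, 147, 147, 148, 145, 145, 148, 150, 153, 152, 149, 142, 135, 131, 133, 135, 136, 135, 134, 136, 129, 112, 109, 127, 143, 154, 161, 163, 161, 152, 139, 128, 128, 141, 145, 135, 118, 107, 106, 106, 105, 104, 101, 101, 103, 104, 107, 105, 104, 103, 103, 105, 104, 104, 103, 105, 103, 104, 104, 104]
260 [152, 148, 146, 146, 144, 139, 139, 138, 137, 139, 137, 137, 139, 138, 134, 134, 133, 134, 135, 135, 136, 133, 128, 121, 118, 132, 147, 156, 165, 165, 158, 149, 137, 123, 118, 125, 130, 131, 132, 126, 110, 96, 91, 90, 93, 91, 90, 90, 91, 90, 92, 90, 91, 89, 88, 86, 86, 88, 88, 90]
300 [140, 136, 136, 136, 137, 133, 132, 129, 130, 131, 133, 134, 135, 136, 134, 133, 134, 134, 132, 132, 133, 133, 134, 133, 122, 112, 123, 139, 152, 161, 169, 165, 156, 145, 132, 122, 124, 132, 132, 121, 99, 90, 90, 90, 90, 90, 90, 88, 89, 87, 87, 87, 88, 88, 89, 91, 90, 89, 88, 90]
```

View pics/w2c.png

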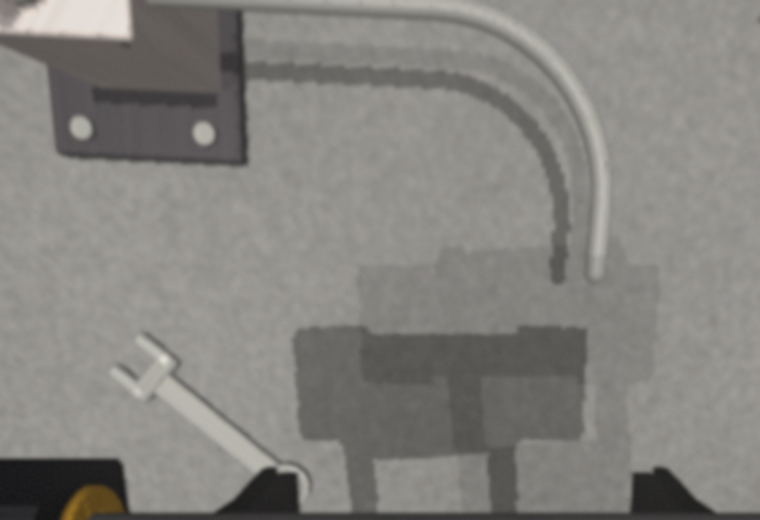

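```bash
cat > track.py <<'E'
from h import *
import pickle
from scipy.ndimage import gaussian_filter1d as g
def mid(prof):
    d=g(prof.astype(float),1.0,order=1)
    def sub(i,d):
        a,b,c=d[i-1],d[i],d[i+1]; return i+.5*(a-c)/(a-2*b+c)
    pk=np.argmax(g(prof.astype(float),2.5)[3:-3])+3
    lo=max(pk-8,1); i=lo+np.argmax(d[lo:pk+1]); j=pk+np.argmin(d[pk:pk+9])
    return (sub(i,d)+sub(j,d))/2, sub(j,d)-sub(i,d)
p1=pickle.load(open("w1.pkl","rb")); p2=pickle.load(open("w2.pkl","rb"))
i1=cv2.imread("pics/w1.png").mean(2); i2=cv2.imread("pics/w2.png").mean(2)
S=[]
for c in range(225,292,4):
    m,w=mid(i1[144:168,c]); S.append(cast(p1,(c,144+m),.1))
S=np.array(S); 
vx,vy,x0,y0=cv2.fitLine(S[:,:2].astype(np.float32),cv2.DIST_HUBER,0,.001,.001).ravel()
if vy<0: vx,vy=-vx,-vy
print("straight yaw of +y:",np.degrees(np.arctan2(vy,vx)),"at",x0,y0,"resid",np.abs((S[:,0]-x0)*vy-(S[:,1]-y0)*vx).max())
Tp=[]
for r in range(112,133,2):
    m,w=mid(i2[r,336:364]); Tp.append(cast(p2,(336+m,r),.1))
Tp=np.array(Tp)
a=cv2.fitLine(Tp[:,:2].astype(np.float32),cv2.DIST_HUBER,0,.001,.001).ravel(); 
if a[0]<0:a[:2]*=-1
print("tip part yaw of +x:",np.degrees(np.arctan2(a[1],a[0])),"at",a[2:], "w",w)
prof=i2[125:155,346:352].mean(1); d=g(prof,1,order=1); r=125+np.argmin(d); print("tip row",r,np.round(cast(p2,(348.5,r),.1),4))
E1=[]
for r in range(136,152,2):
    row=g(i1[r,165:195],1,order=1); c=165+np.argmin(row); E1.append(cast(p1,(c,r),.118))
for r in range(160,180,2):
    row=g(i1[r,165:195],1,order=1); c=165+np.argmin(row); E1.append(cast(p1,(c,r),.118))
E1=np.array(E1); print("front edge",np.round(E1[::3],4).tolist())
ydir=np.array([vx,vy]); xdir=np.array([vy,-vx])
ys=np.median(E1[:,:2]@ydir); xs=np.array([x0,y0])@xdir
stop=xs*xdir+ys*ydir; print("stop (edge+straight)",stop)
# other estimates
t=Tp.mean(0)[:2]; tt=cast(p2,(348.5,r),.1)
print("tip part y (exp -.205):",(Tp[:,:2]-stop)@ydir)
print("tip pt in track", (cast(p2,(348.5,139),.1)[:2]-stop)@np.c_[xdir,ydir])
E
python3 track.py; python3 -c "
from h import *
go((.45,.1,.25),-95)"
```

```text
straight yaw of +y: 82.95493 at 0.6183728 0.15087743 resid 0.0029346723258588114
tip part yaw of +x: -7.4832497 at [0.50638264 0.03366619] w 5.689444074280203
tip row 138 [0.4912 0.0346 0.1   ]
front edge [[0.6466, 0.2226, 0.118], [0.6413, 0.2235, 0.118], [0.6359, 0.2243, 0.118], [0.6232, 0.2264, 0.118], [0.6176, 0.2264, 0.118], [0.612, 0.2273, 0.118]]
stop (edge+straight) [0.62756994 0.22529809]
tip part y (exp -.205): [-0.20494892 -0.20508884 -0.20509106 -0.20518463 -0.20515079 -0.20513255
 -0.20509754 -0.20517066 -0.20488749 -0.20496974 -0.20493543]
tip pt in track [-0.11292455 -0.20609745]
t 4.0 pos [0.4492 0.1029 0.2528] ty -94.8 q6 1.64 | shift [0.1  0.28 0.28] rz 0.2 tiltfix [0.02 0.21 0.  ] w 0.087 F [ 0.5 -0.5 -0. ]
```

Track estimate: stop at about (0.6276, 0.2253), yaw about -7.3°. The tip section's y matches the model at -0.205, and the tip's x is 2 mm off (-0.113 against -0.115). Next is a view of the carrier beyond pink and blue.

Call:
apply_moves:
  series:
    - [1.4,3.9,0,0,0,0,1]
    - [2.8,7.8,0,0,0,0,1]
    - [4.2,11.7,1,0,0,0,1]
    - [5.6,15.6,2,0,0,0,1]
    - [6.8,19.5,2,0,0,0,1]

```text
time: 4.42
position: [0.5053, -0.0979, 0.2319]
tool_rot: [0.999, -0.041, -0.0, -0.0]
ft_force: [0.7, 0.6, 0.2]
grip_width: 0.0871
```

Call:
apply_moves:
  series:
    - [0,0,0,0,0,0,1]
    - [0,0,0,0,0,0,1]

```text
time: 4.58
position: [0.5062, -0.0989, 0.2329]
tool_rot: [0.999, -0.044, 0.001, 0.0]
ft_force: [0.5, 1.1, 0.6]
grip_width: 0.087
```

```bash
cat >> h.py <<'E'
def tops(p,im,amin=200):
    """bright brass top faces -> centre, size, angle at z=.0515"""
    for c in brass(im,(15,120,40),(35,255,255),amin):
        m=np.zeros(im.shape[:2],np.uint8); cv2.drawContours(m,[c],-1,255,-1)
        V=cv2.cvtColor(im,cv2.COLOR_RGB2HSV)[:,:,2]; vals=V[m>0]; t,_=cv2.threshold(vals.reshape(-1,1),0,255,cv2.THRESH_OTSU)
        m2=((V>t)&(m>0)).astype(np.uint8)*255; m2=cv2.morphologyEx(m2,cv2.MORPH_OPEN,np.ones((3,3),np.uint8))
        cs,_=cv2.findContours(m2,cv2.RETR_EXTERNAL,cv2.CHAIN_APPROX_NONE); c2=max(cs,key=cv2.contourArea)
        for nm,cc in(("all",c),("top",c2)):
            W=np.array([cast(p,q[0],.0515)[:2] for q in cc])*1000
            (x,y),(w,h),a=cv2.minAreaRect(W.astype(np.float32)); la=a if w>h else a+90
            print(nm,"pix",np.round(cv2.minAreaRect(cc)[0]),"xy mm",round(x,1),round(y,1),"long",round(max(w,h),1),"short",round(min(w,h),1),"long-axis deg",round((la+90)%180-90,1),"otsu",t)
E
python3 - <<'E'
from h import *
p,im=snap("wrist","w3"); tops(p,im); go((.616,-.105,.2),None)
cv2.imwrite("pics/w3c.png",im[0:240,:,::-1])
E
```

```text
all pix [406. 319.] xy mm 331.8 -235.6 long 370.9 short 24.5 long-axis deg 85.0 otsu 79.0
top pix [406. 319.] xy mm 331.8 -235.5 long 370.6 short 19.0 long-axis deg 85.0 otsu 79.0
all pix [471. 272.] xy mm 386.3 -309.6 long 79.5 short 38.3 long-axis deg 6.5 otsu 111.0
top pix [482. 274.] xy mm 383.0 -321.5 long 63.2 short 12.8 long-axis deg 3.1 otsu 111.0
all pix [ 93. 272.] xy mm 425.2 129.2 long 79.5 short 38.3 long-axis deg -16.6 otsu 103.0
top pix [ 82. 274.] xy mm 424.6 141.9 long 62.1 short 11.5 long-axis deg -15.4 otsu 103.0
all pix [333. 239.] xy mm 441.4 -151.8 long 44.4 short 36.8 long-axis deg -19.9 otsu 174.0
top pix [334. 246.] xy mm 433.2 -152.5 long 34.0 short 23.4 long-axis deg 82.0 otsu 174.0
all pix [455. 216.] xy mm 457.6 -288.5 long 52.5 short 32.6 long-axis deg 69.5 otsu 173.0
top pix [462. 218.] xy mm 454.0 -295.7 long 36.2 short 30.7 long-axis deg 70.1 otsu 173.0
all pix [279.  79.] xy mm 616.2 -105.3 long 37.8 short 30.9 long-axis deg 32.6 otsu 197.0
top pix [279.  78.] xy mm 617.3 -105.2 long 36.0 short 30.0 long-axis deg 32.6 otsu 197.0
t 4.6 pos [ 0.5052 -0.0971  0.2329] ty -94.9 q6 1.25 | shift [11.1  -0.17  3.29] rz None tiltfix [-0.02 -0.02  0.  ] w 0.0871 F [0.6 0.8 0.5]
```

View pics/w3c.png

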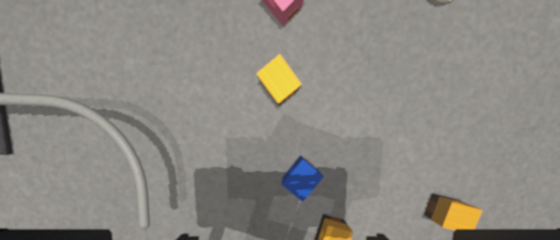

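Carrier C measures 36.0 × 30.0 mm at (617,-105), long axis 32.6°, and B is at (454,-296), 70°. I'm reaching for C at pixel (279,79).

Call:
apply_moves:
  series:
    - [2.8,0,2,0,0,7,1]
    - [5.6,0,4,0,0,14,1]
    - [8.4,-0.1,6,0,0,21,1]
    - [11.24,-0.15,8,0,0,28,1]
    - [11.24,-0.15,9,0,0,35,1]

```text
time: 5.05
position: [0.6214, -0.1027, 0.1409]
tool_rot: [0.94, -0.342, 0.002, -0.0]
ft_force: [-0.0, 0.5, 0.0]
grip_width: 0.0872
```

Call:
apply_moves:
  series:
    - [0,0,0,0,0,7,1]
    - [0,0,0,0,0,14,1]
    - [0,0,1,0,0,17.5,1]
    - [0,0,3,0,0,17.5,1]
    - [0,0,3,0,0,17.5,1]

```text
time: 5.47
position: [0.6143, -0.1012, 0.1104]
tool_rot: [0.878, -0.478, -0.003, 0.0]
ft_force: [-0.8, 1.0, -0.0]
grip_width: 0.0873
```

Run:
```python
from h import *
go((.6173,-.1052,.043),32.6)
```

```text
t 5.5 pos [ 0.6143 -0.1012  0.1104] ty -147.2 q6 2.23 | shift [ 0.53 -0.06  6.73] rz 0.2 tiltfix [ 0.21  0.3  -0.  ] w 0.0873 F [-0.8  1.  -0. ]
```

Call:
apply_moves:
  series:
    - [0.5,0,3,0,0,0,1]
    - [0.5,0,3,0,0,0,1]
    - [0.5,0,3,0,0,0,1]

```text
time: 5.72
position: [0.618, -0.1068, 0.0825]
tool_rot: [0.878, -0.479, -0.002, 0.0]
ft_force: [-0.4, -0.6, -0.7]
grip_width: 0.0868
```

Run:
```python
from h import *
go((.6173,-.1052,.043),32.6)
```

```text
t 5.7 pos [ 0.618  -0.1068  0.0825] ty -147.3 q6 2.22 | shift [-0.16 -0.04  3.95] rz 0.1 tiltfix [0.13 0.18 0.  ] w 0.0868 F [-0.4 -0.6 -0.7]
```

Call:
apply_moves:
  series:
    - [-0.1,0,2,0,0,0,1]
    - [-0.1,0,3.9,0,0,0,1]
    - [-0.1,0,3.9,0,0,0,1]
    - [-0.1,0,3.9,0,0,0,1]

```text
time: 6.05
position: [0.6185, -0.1069, 0.0449]
tool_rot: [0.878, -0.479, -0.0, 0.0]
ft_force: [0.8, -0.0, 0.4]
grip_width: 0.0868
```

Run:
```python
from h import *
go((.6173,-.1052,.043),32.6)
```

```text
t 6.0 pos [ 0.6185 -0.1069  0.0449] ty -147.3 q6 2.22 | shift [-0.21  0.01  0.19] rz 0.1 tiltfix [0.02 0.03 0.  ] w 0.0868 F [ 0.8 -0.   0.4]
```

Call:
apply_moves:
  series:
    - [-0.2,0,0.1,0,0,0,1]
    - [-0.2,0,0.1,0,0,0,0.2]
    - [-0.2,0,0.1,0,0,0,0.2]
    - [-0.2,0,0.1,0,0,0,0.2]
    - [-0.2,0,0.1,0,0,0,0.2]
  newtons: 25

```text
time: 6.47
position: [0.6179, -0.1059, 0.0439]
tool_rot: [0.877, -0.48, 0.001, -0.0]
ft_force: [0.5, -0.6, -0.7]
grip_width: 0.0677
```

Call:
apply_moves:
  series:
    - [0,0,0,0,0,0,0.2]
    - [0,0,0,0,0,0,0.2]
    - [0,0,0,0,0,0,0.2]

```text
time: 6.72
position: [0.6175, -0.1058, 0.0431]
tool_rot: [0.877, -0.48, -0.0, 0.0]
ft_force: [0.8, -0.5, -0.5]
grip_width: 0.0483
```

Run:
```python
from h import *
go((.6173,-.1052,.043),32.6)
```

```text
t 6.7 pos [ 0.6175 -0.1058  0.0431] ty -147.3 q6 2.22 | shift [-0.06 -0.02  0.01] rz 0.1 tiltfix [0. 0. 0.] w 0.0483 F [ 0.8 -0.5 -0.5]
```

Call:
apply_moves:
  series:
    - [0,0,0,0,0,0,0.2]
    - [0,0,0,0,0,0,0.2]
    - [0,0,0,0,0,0,0.2]
    - [0,0,0,0,0,0,0.2]

```text
time: 7.05
position: [0.6175, -0.1057, 0.0431]
tool_rot: [0.877, -0.48, -0.0, 0.0]
ft_force: [0.2, 1.0, 0.6]
grip_width: 0.0224
```

Call:
apply_moves:
  series:
    - [0,0,-2,0,0,0,0.2]
    - [0,0,-4,0,0,0,0.2]
    - [0,0,-6,0,0,0,0.2]
    - [0,0,-8.7,0,0,0,0.2]

```text
time: 7.38
position: [0.6163, -0.1053, 0.1296]
tool_rot: [0.877, -0.48, -0.002, 0.0]
ft_force: [-0.6, -0.1, 0.3]
grip_width: 0.0175
```

Call:
apply_moves:
  series:
    - [-3,2.3,0,0,0,-7,0.2]
    - [-6,4.5,0,0,0,-14,0.2]
    - [-9,6.8,0,0,0,-21,0.2]
    - [-12,9.1,0,0,0,-28,0.2]
    - [-15.1,11.4,0,0,0,-35,0.2]

```text
time: 7.8
position: [0.4386, -0.0397, 0.1304]
tool_rot: [0.982, -0.191, 0.0, 0.0]
ft_force: [0.2, 0.6, -0.1]
grip_width: 0.0172
```

Call:
apply_moves:
  series:
    - [0,0,0,0,0,-7,0.2]
    - [0,0,0,0,0,-14,0.2]
    - [0,0,0,0,0,-15,0.2]
    - [0,0,0,0,0,-15,0.2]
    - [0,0,0,0,0,-15,0.2]

```text
time: 8.22
position: [0.4407, -0.0404, 0.1303]
tool_rot: [0.998, -0.065, 0.0, 0.0]
ft_force: [0.1, -0.1, 0.7]
grip_width: 0.0175
```

```bash
cat >> h.py <<'E'
STOP=np.array([.6276,.2253]); YAW=-7.3
def tw(x,y,z,yaw=None):
    a=np.radians(YAW); return np.array([*(STOP+x*np.array([np.cos(a),np.sin(a)])+y*np.array([-np.sin(a),np.cos(a)])),z])
def intrack():
    s=robot.get_obs(); a=np.radians(YAW); d=s["position"][:2]-STOP; c=np.cos(a);n=np.sin(a)
    return np.round([1000*(c*d[0]+n*d[1]),1000*(-n*d[0]+c*d[1]),1000*s["position"][2]],1)
E
python3 - <<'E'
from h import *
go(tw(-.155,-.205,.1066),82.7); print(intrack())
E
```

```text
t 8.2 pos [ 0.4407 -0.0404  0.1303] ty -97.5 q6 1.36 | shift [-0.37 -8.23  2.37] rz -0.2 tiltfix [ 0.01 -0.05  0.  ] w 0.0175 F [ 0.1 -0.1  0.7]
[-151.6 -287.3  130.3]
```

The gripper closed to 17 mm, so it holds nothing. I'll look again with the top camera.

Run:
```python
from h import *
p,im=snap("top","top1")
for c in brass(im):
    (u,v),wh,a=cv2.minAreaRect(c); print(np.round((u,v)),np.round(wh,1),round(a,1),np.round(cast(p,(u,v),.0515),3))
w,wi=snap("wrist","w4"); tops(w,wi)
a=cv2.resize(im[100:280,230:430],None,fx=2.4,fy=2.4); b=wi[:240]
c=np.zeros((680,560,3),np.uint8); c[:432,:480]=a; c[440:680]=b
cv2.imwrite("pics/v4.png",cv2.resize(c,None,fx=.88,fy=.88)[:,:,::-1])
```

```text
[328. 245.] [ 7.1 14.9] 21.8 [ 0.435 -0.16   0.052]
[383. 239.] [17.3 13.2] 20.6 [ 0.454 -0.294  0.052]
[306. 170.] [15.6 13.7] 58.0 [ 0.616 -0.105  0.052]
all pix [282. 318.] xy mm 346.4 -28.5 long 326.8 short 16.4 long-axis deg 82.5 otsu 94.0
top pix [282. 319.] xy mm 345.9 -28.5 long 323.1 short 13.5 long-axis deg 82.5 otsu 94.0
all pix [334. 272.] xy mm 383.1 -76.5 long 53.7 short 9.9 long-axis deg -6.9 otsu 144.0
top pix [337. 271.] xy mm 384.2 -78.7 long 21.6 short 3.3 long-axis deg -5.1 otsu 144.0
all pix [230. 272.] xy mm 394.2 9.0 long 53.8 short 10.0 long-axis deg -9.4 otsu 128.0
top pix [227. 269.] xy mm 397.3 10.8 long 31.6 short 4.1 long-axis deg -14.6 otsu 128.0
all pix [420. 195.] xy mm 439.4 -148.7 long 42.0 short 37.0 long-axis deg 68.8 otsu 190.0
top pix [428. 197.] xy mm 437.0 -154.0 long 36.5 short 30.1 long-axis deg -20.6 otsu 190.0
```

View pics/v4.png

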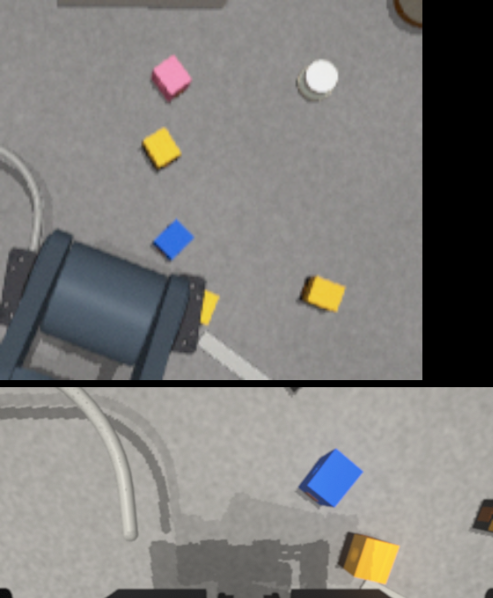

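C hasn't moved and the fingers closed on nothing. Its height and position both checked out, so the cause is unclear. I'll approach A next and look at the wrist picture while the fingers straddle it, before closing.

Call:
apply_moves:
  series:
    - [0.3,2.3,0,0,0,-7,1]
    - [0.5,4.5,0,0,0,-14,1]
    - [0.8,6.8,0,0,0,-21,1]
    - [1.1,9.1,0,0,0,-28,1]
    - [1.1,11.3,0,0,0,-35,1]

```text
time: 8.73
position: [0.4373, -0.1553, 0.1301]
tool_rot: [0.97, 0.241, 0.0, 0.0]
ft_force: [0.5, -0.3, 0.1]
grip_width: 0.0428
```

Call:
apply_moves:
  series:
    - [0,0,0,0,0,-7,1]
    - [0,0,0,0,0,-14,1]
    - [0,0,0,0,0,-21,1]
    - [0,0,0,0,0,-28,1]
    - [0,0,0,0,0,-35,1]

```text
time: 9.15
position: [0.4367, -0.154, 0.13]
tool_rot: [0.853, 0.522, -0.0, -0.0]
ft_force: [-0.1, 0.3, -0.9]
grip_width: 0.0766
```

Call:
apply_moves:
  series:
    - [0,0,0,0,0,-7,1]
    - [0,0,0,0,0,-7,1]
    - [0,0,0,0,0,-7,1]
    - [0,0,0,0,0,-7,1]

```text
time: 9.48
position: [0.4366, -0.1537, 0.1301]
tool_rot: [0.822, 0.57, -0.0, -0.0]
ft_force: [0.3, 0.2, -0.0]
grip_width: 0.0867
```

Run:
```python
from h import *
go((.437,-.154,.043),-20.6)
```

```text
t 9.5 pos [ 0.4366 -0.1537  0.1301] ty -20.5 q6 -0.22 | shift [-0.02  0.05  8.71] rz 0.1 tiltfix [-0.01 -0.    0.  ] w 0.0867 F [ 0.3  0.2 -0. ]
```

Call:
apply_moves:
  series:
    - [0,0,3,0,0,0,1]
    - [0,0,6,0,0,0,1]
    - [0,0,8.7,0,0,0,1]
    - [0,0,8.7,0,0,0,1]
    - [0,0,8.7,0,0,0,1]

```text
time: 9.9
position: [0.4357, -0.1531, 0.0423]
tool_rot: [0.821, 0.571, -0.001, -0.002]
ft_force: [0.8, -0.8, 0.0]
grip_width: 0.0871
```

Run:
```python
from h import *
go((.437,-.154,.043),-20.6)
w,wi=snap("wrist","w5"); s,si=snap("side","s5"); uv=proj(s,(.437,-.154,.05)).astype(int); print(uv)
print(proj(w,(.437,-.154,.0515)))
a=si[max(uv[1]-75,0):uv[1]+75,uv[0]-75:uv[0]+75]; a=cv2.resize(a,(420,420))
b=cv2.resize(wi[150:300,205:355],(420,420)); 
cv2.imwrite("pics/v5.png",np.hstack([a,b])[:,:800,::-1])
```

```text
t 9.9 pos [ 0.4357 -0.1531  0.0423] ty -20.4 q6 -0.22 | shift [-0.04  0.16 -0.07] rz 0.2 tiltfix [-0.21 -0.05  0.  ] w 0.0871 F [ 0.8 -0.8  0. ]
[246 262]
[284.00333221 254.021119  ]
```

View pics/v5.png

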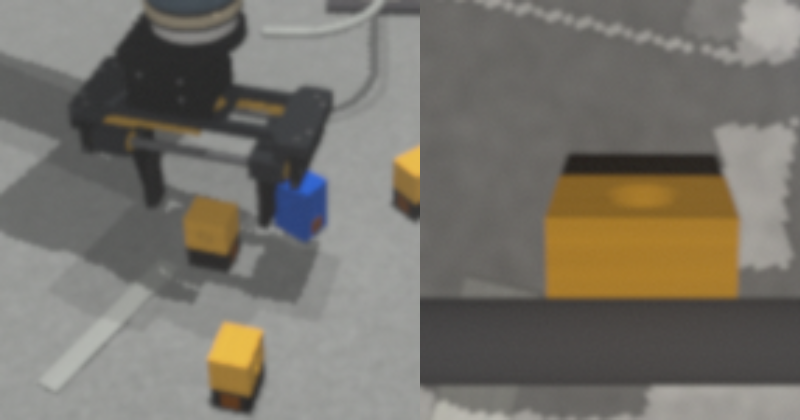

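Run:
```python
from h import *
o=robot.get_obs(); T=R.from_quat(o["tool_rot"]).as_matrix(); s=robot.camera_params("side"); w=robot.camera_params("wrist")
for z in (0,.019):
  for y in (-.046,.046):
    P=o["position"]+T@np.array([0,y,z]); print(z,y,np.round(P,3),"side",np.round(proj(s,P)),"crop",np.round((proj(s,P)-[171,187])*2.8),"wrist",np.round(proj(w,P)))
im=cv2.imread("pics/w5.png"); im2=cv2.imread("pics/s5.png")
cv2.imwrite("pics/v6.png",np.vstack([im[140:420],cv2.resize(im2[210:310,150:350],(560,280))]))
```

```text
0 -0.046 [ 0.394 -0.138  0.044] side [228. 261.] crop [161. 207.] wrist [198. 247.]
0 0.046 [ 0.48  -0.17   0.044] side [266. 268.] crop [267. 227.] wrist [364. 247.]
0.019 -0.046 [ 0.394 -0.138  0.025] side [229. 267.] crop [163. 224.] wrist [206. 236.]
0.019 0.046 [ 0.48  -0.17   0.025] side [267. 274.] crop [267. 244.] wrist [357. 236.]
```

View pics/v6.png

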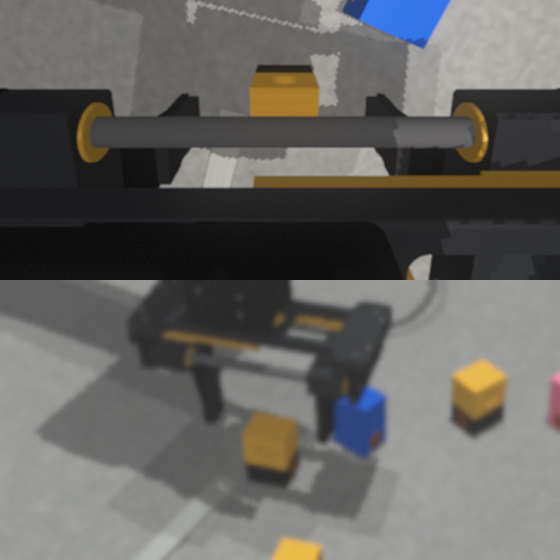

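In the side view the tips appear at about TCP height, roughly 19 mm higher than stated, which explains the empty grasp over C. I'm going lower, to TCP z ≈ 0.026, which is safe either way.

Call:
apply_moves:
  series:
    - [0,0.1,0.8,0,0,0,1]
    - [0,0.1,1.6,0,0,0,0.3]
    - [0,0.1,1.6,0,0,0,0.3]
    - [0,0.1,1.6,0,0,0,0.3]
    - [0,0.1,1.6,0,0,0,0.3]
  newtons: 25

```text
time: 10.42
position: [0.4375, -0.154, 0.0274]
tool_rot: [0.821, 0.571, 0.0, 0.0]
ft_force: [0.5, -0.2, 0.5]
grip_width: 0.0679
```

Call:
apply_moves:
  series:
    - [0,0,0,0,0,0,0.3]
    - [0,0,0,0,0,0,0.3]
    - [0,0,0,0,0,0,0.3]
    - [0,0,0,0,0,0,0.3]

```text
time: 10.75
position: [0.4375, -0.154, 0.0273]
tool_rot: [0.821, 0.571, 0.0, 0.0]
ft_force: [-1.0, 0.7, 0.2]
grip_width: 0.0419
```

Run:
```python
from h import *
go((.437,-.154,.026),-20.6)
```

```text
t 10.8 pos [ 0.4375 -0.154   0.0273] ty -20.3 q6 -0.23 | shift [-0.02 -0.05  0.13] rz 0.3 tiltfix [0.02 0.   0.  ] w 0.0419 F [-1.   0.7  0.2]
```

Call:
apply_moves:
  series:
    - [0,0,0,0,0,0,0.3]
    - [0,0,0,0,0,0,0.3]
    - [0,0,0,0,0,0,0.3]
    - [0,0,0,0,0,0,0.3]

```text
time: 11.08
position: [0.4373, -0.1539, 0.0272]
tool_rot: [0.821, 0.571, -0.0, -0.0]
ft_force: [-1.6, -0.4, 1.5]
grip_width: 0.0358
```

The grip closed on the carrier at 35.8 mm. I'll lift it and turn it in line with the track.

Call:
apply_moves:
  series:
    - [0,0,-2,0,0,0,0.3]
    - [0,0,-4,0,0,0,0.3]
    - [0,0,-6,0,0,0,0.3]
    - [0,0,-8,0,0,0,0.3]
    - [0,0,-9.3,0,0,0,0.3]

```text
time: 11.5
position: [0.4378, -0.1541, 0.1216]
tool_rot: [0.821, 0.571, 0.0, 0.001]
ft_force: [0.8, 0.4, -1.9]
grip_width: 0.0357
```

Call:
apply_moves:
  series:
    - [0,0,0,0,0,7,0.3]
    - [0,0,0,0,0,14,0.3]
    - [0,0,0,0,0,21,0.3]
    - [0,0,0,0,0,28,0.3]
    - [0,0,0,0,0,35,0.3]

```text
time: 11.92
position: [0.4372, -0.1538, 0.12]
tool_rot: [0.956, 0.295, -0.0, -0.0]
ft_force: [1.6, -0.5, -1.9]
grip_width: 0.0354
```

Call:
apply_moves:
  series:
    - [0,0,0,0,0,7,0.3]
    - [0,0,0,0,0,14,0.3]
    - [0,0,0,0,0,21,0.3]
    - [0,0,0,0,0,28,0.3]
    - [0,0,0,0,0,35,0.3]

```text
time: 12.33
position: [0.4372, -0.1538, 0.1199]
tool_rot: [1.0, -0.006, -0.0, -0.0]
ft_force: [0.1, -0.2, -1.9]
grip_width: 0.0357
```

Call:
apply_moves:
  series:
    - [0,0,0,0,0,7,0.3]
    - [0,0,0,0,0,7,0.3]

```text
time: 12.5
position: [0.4372, -0.1538, 0.1199]
tool_rot: [0.998, -0.065, -0.0, -0.0]
ft_force: [-0.1, -0.3, -0.6]
grip_width: 0.0358
```

Run:
```python
from h import *
go(tw(-.16,-.205,.0907),82.7); print(intrack())
```

```text
t 12.5 pos [ 0.4372 -0.1538  0.1199] ty -97.5 q6 1.12 | shift [ -1.99 -19.52   2.93] rz -0.2 tiltfix [-0.01  0.03  0.  ] w 0.0358 F [-0.1 -0.3 -0.6]
[-140.6 -400.2  119.9]
```

Call:
apply_moves:
  series:
    - [-1,-3.9,0,0,0,0,0.3]
    - [-2,-7.8,0,0,0,0,0.3]
    - [-2,-11.7,0,0,0,0,0.3]
    - [-2,-15.6,0,0,0,0,0.3]
    - [-2,-19.5,0,0,0,0,0.3]

```text
time: 12.92
position: [0.4421, 0.0436, 0.1201]
tool_rot: [0.998, -0.063, -0.0, -0.0]
ft_force: [0.7, -0.2, -2.3]
grip_width: 0.0359
```

Call:
apply_moves:
  series:
    - [0,0,1.5,0,0,-0.2,0.3]
    - [0,0,2.9,0,0,-0.2,0.3]
    - [0,0,2.9,0,0,-0.2,0.3]
    - [0,0,2.9,0,0,-0.2,0.3]
    - [0,0,2.9,0,0,-0.2,0.3]

```text
time: 13.33
position: [0.4427, 0.0416, 0.0914]
tool_rot: [0.998, -0.062, 0.0, 0.0]
ft_force: [1.7, -0.4, -2.1]
grip_width: 0.0358
```

Run:
```python
from h import *
go(tw(-.16,-.205,.0907),82.7); print(intrack())
w,wi=snap("wrist","w7"); s,si=snap("side","s7"); uv=proj(s,tw(-.13,-.205,.1)).astype(int)
import pickle; pickle.dump(w,open("w7.pkl","wb")); pickle.dump(s,open("s7.pkl","wb"))
print("tip side",proj(s,tw(-.115,-.205,.1)),"wrist",proj(w,tw(-.115,-.205,.1)),uv)
a=cv2.resize(si[uv[1]-50:uv[1]+50,uv[0]-50:uv[0]+50],(400,400),interpolation=cv2.INTER_CUBIC)
b=cv2.resize(wi[140:280,210:350],(400,400),interpolation=cv2.INTER_CUBIC)
cv2.imwrite("pics/v7.png",np.hstack([a,b])[:,:,::-1])
```

```text
t 13.3 pos [0.4427 0.0416 0.0914] ty -97.1 q6 1.54 | shift [ 0.   -0.07  0.07] rz 0.2 tiltfix [ 0.   -0.01  0.  ] w 0.0358 F [ 1.7 -0.4 -2.1]
[-160.  -205.7   91.4]
tip side [264.54105995 198.14710352] wrist [281.01712445 168.56610015] [258 198]
```

View pics/v7.png

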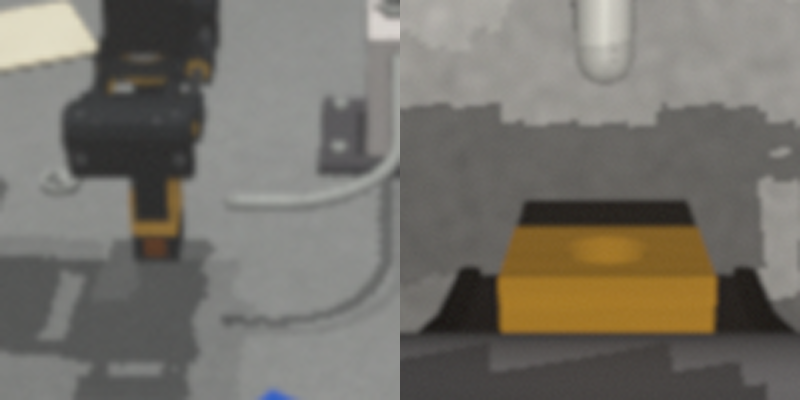

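The side view shows the tip at (265,198), where it was predicted. In the wrist view the rod centre column is 282.3 and the carrier centre is 282.4, so they line up. I'll thread it.

Call:
apply_moves:
  series:
    - [1,0,0.05,0,0,0,0.3]
    - [2,0,0.05,0,0,0,0.3]
    - [3,0,0.05,0,0,0,0.3]
    - [3.7,0,0.05,0,0,0,0.3]
    - [4.4,0,0.05,0,0,0,0.3]

```text
time: 13.85
position: [0.4879, 0.0361, 0.0908]
tool_rot: [0.998, -0.062, 0.001, 0.0]
ft_force: [-0.9, 0.2, -0.7]
grip_width: 0.0358
```

Call:
apply_moves:
  series:
    - [0.7,0,0,0,0,0,0.3]
    - [1.4,0,0,0,0,0,0.3]
    - [2.1,0,0,0,0,0,0.3]
    - [2.1,0,0,0,0,0,0.3]

```text
time: 14.18
position: [0.5093, 0.0335, 0.0908]
tool_rot: [0.998, -0.062, 0.001, 0.0]
ft_force: [1.0, 0.3, -1.3]
grip_width: 0.0355
```

Run:
```python
from h import *
go(tw(-.095,-.205,.0907),82.7); print(intrack(),robot.get_obs()["moment"])
w,wi=snap("wrist","w8")
```

```text
t 14.2 pos [0.5093 0.0335 0.0908] ty -97.2 q6 1.54 | shift [-0.21 -0.03  0.01] rz 0.1 tiltfix [ 0.01 -0.16 -0.  ] w 0.0355 F [ 1.   0.3 -1.3]
[ -92.9 -205.3   90.8] [-0.01170117  0.1007782  -0.02698615]
```

Call:
apply_moves:
  series:
    - [0.65,0,0,0,0,0,0.3]
    - [1.3,0,0,0,0,0,0.3]
    - [1.3,0,0,0,0,0,0.3]

```text
time: 14.48
position: [0.522, 0.0319, 0.0909]
tool_rot: [0.998, -0.062, 0.001, 0.0]
ft_force: [1.1, -0.0, -1.7]
grip_width: 0.0356
```

Call:
apply_moves:
  series:
    - [0.55,-0.02,0,0,0,-4,0.3]
    - [1.1,-0.08,0,0,0,-8,0.3]
    - [1.65,-0.17,0,0,0,-12,0.3]
    - [2.19,-0.31,0,0,0,-16,0.3]
    - [2.72,-0.48,0,0,0,-20,0.3]

```text
time: 14.9
position: [0.5477, 0.0337, 0.0907]
tool_rot: [0.994, 0.114, -0.0, -0.0]
ft_force: [0.8, 0.7, -1.6]
grip_width: 0.0353
```

```bash
cat >> h.py <<'E'
def arc(BC=(-80,-125.3)):
    """pose vs bend: radius, angle phi, heading-minus-phi"""
    a=intrack(); dx,dy=a[0]-BC[0],a[1]-BC[1]; r=np.hypot(dx,dy); phi=np.degrees(np.arctan2(dx,-dy))
    s=robot.get_obs(); T=R.from_quat(s["tool_rot"]).as_matrix(); hd=np.degrees(np.arctan2(T[1,0],T[0,0]))-YAW
    print("track",a,"r",round(r,1),"phi",round(phi,1),"heading",round(hd,1),"F",np.round(s["ft_force"],1),"M",np.round(s["moment"],2),"w",round(s["grip_width"],4),"q6",round(s["q"][5],2))
E
python3 -c "
from h import *
arc()"
```

```text
track [ -54.9 -200.2   90.7] r 79.0 phi 18.5 heading 20.3 F [ 0.8  0.7 -1.6] M [-0.05  0.15  0.01] w 0.0353 q6 1.2
```

Call:
apply_moves:
  series:
    - [0.65,-0.02,0,0,0,-4,0.3]
    - [1.25,-0.06,0,0,0,-8,0.3]
    - [1.85,-0.14,0,0,0,-12,0.3]
    - [2.4,-0.27,0,0,0,-16,0.3]
    - [2.95,-0.42,0,0,0,-20,0.3]

```text
time: 15.32
position: [0.5755, 0.0444, 0.0906]
tool_rot: [0.959, 0.284, -0.0, -0.0]
ft_force: [0.4, 0.3, -1.4]
grip_width: 0.036
```

```bash
cat >> h.py <<'E'
def nxt(phi,BC=(-80,-125.3),r=79.5):
    """tool shift (cm) and turn from here to arc angle phi (>90: beyond on the straight not covered)"""
    f=np.radians(phi); P=tw((BC[0]+r*np.sin(f))/1e3,(BC[1]-r*np.cos(f))/1e3,.0907)
    s=robot.get_obs(); T=R.from_quat(s["tool_rot"]).as_matrix(); hd=np.degrees(np.arctan2(T[1,0],T[0,0]))-YAW
    print("to",phi,np.round(T.T@(P-s["position"])*100,2),"rz",round(hd-phi,1))
E
python3 -c "
from h import *
arc(); nxt(60)"
```

```text
track [ -28.7 -186.1   90.6] r 79.6 phi 40.2 heading 40.4 F [ 0.4  0.3 -1.4] M [-0.08  0.1  -0.04] w 0.036 q6 0.88
to 60 [ 2.7  -0.46 -0.01] rz -19.6
```

Call:
apply_moves:
  series:
    - [0.55,-0.02,0,0,0,-4,0.3]
    - [1.1,-0.08,0,0,0,-8,0.3]
    - [1.65,-0.17,0,0,0,-12,0.3]
    - [2.19,-0.31,0,0,0,-16,0.3]
    - [2.72,-0.48,0,0,0,-20,0.3]

```text
time: 15.73
position: [0.5956, 0.0633, 0.0905]
tool_rot: [0.895, 0.447, -0.0, -0.0]
ft_force: [0.1, 0.7, -2.4]
grip_width: 0.0356
```

```bash
python3 -c "
from h import *
arc(); nxt(80)"
```

```text
track [ -11.2 -164.8   90.5] r 79.3 phi 60.1 heading 60.4 F [ 0.1  0.7 -2.4] M [-0.06  0.07  0.05] w 0.0356 q6 0.56
to 80 [ 2.7  -0.45 -0.02] rz -19.6
```

Call:
apply_moves:
  series:
    - [0.55,-0.02,0,0,0,-4,0.3]
    - [1.1,-0.08,0,0,0,-8,0.3]
    - [1.65,-0.17,0,0,0,-12,0.3]
    - [2.19,-0.3,0,0,0,-16,0.3]
    - [2.71,-0.47,0,0,0,-20,0.3]

```text
time: 16.15
position: [0.6082, 0.0878, 0.0905]
tool_rot: [0.804, 0.595, -0.0, -0.0]
ft_force: [0.2, 0.5, -1.6]
grip_width: 0.0357
```

Call:
apply_moves:
  series:
    - [0.55,-0.02,0,0,0,-4,0.3]
    - [1.1,-0.08,0,0,0,-8,0.3]
    - [1.4,-0.12,0,0,0,-9.8,0.3]
    - [1.4,-0.12,0,0,0,-9.8,0.3]

```text
time: 16.48
position: [0.611, 0.102, 0.0905]
tool_rot: [0.751, 0.661, -0.0, -0.0]
ft_force: [-0.7, -0.4, -1.7]
grip_width: 0.0355
```

```bash
python3 -c "
from h import *
arc(); go(tw(0,-.02,.0907),172.7)
w,wi=snap('wrist','w9'); cv2.imwrite('pics/v9.png',wi[60:300,80:480,::-1].repeat(2,0).repeat(2,1))"
```

```text
track [  -0.8 -124.4   90.5] r 79.2 phi 90.7 heading 90.0 F [-0.7 -0.4 -1.7] M [-0.11  0.12  0.08] w 0.0355 q6 0.11
t 16.5 pos [0.611  0.102  0.0905] ty -7.3 q6 0.11 | shift [10.44  0.09 -0.02] rz 0.0 tiltfix [-0.03 -0.01  0.  ] w 0.0355 F [-0.7 -0.4 -1.7]
```

View pics/v9.png

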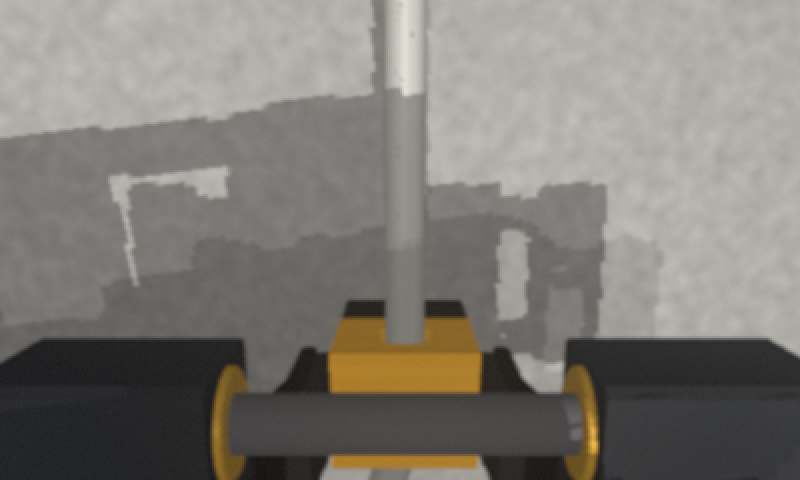

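Call:
apply_moves:
  series:
    - [2,0.02,0,0,0,0,0.3]
    - [4,0.04,0,0,0,0,0.3]
    - [6,0.05,0,0,0,0,0.3]
    - [8,0.06,0,0,0,0,0.3]
    - [9.8,0.06,0,0,0,0,0.3]

```text
time: 16.95
position: [0.6242, 0.1991, 0.0905]
tool_rot: [0.751, 0.66, -0.0, -0.0]
ft_force: [-0.0, -0.2, -1.2]
grip_width: 0.0354
```

Call:
apply_moves:
  series:
    - [0.3,0,0,0,0,0,0.3]
    - [0.6,0,0,0,0,0,0.3]
    - [0.8,0,0,0,0,0,0.3]
    - [1.0,0,0,0,0,0,0.3]
    - [1.0,0,0,0,0,0,0.3]

```text
time: 17.37
position: [0.6256, 0.2076, 0.0906]
tool_rot: [0.751, 0.66, -0.0, -0.0]
ft_force: [0.0, -0.7, -2.2]
grip_width: 0.0359
```

```bash
python3 -c "
from h import *
arc(); go(tw(0,-.015,.0907),172.7)"
```

```text
track [  0.2 -17.8  90.6] r 134.1 phi 143.3 heading 89.9 F [ 0.  -0.7 -2.2] M [-0.09  0.09  0.01] w 0.0359 q6 0.28
t 17.4 pos [0.6256 0.2076 0.0906] ty -7.4 q6 0.28 | shift [ 0.28 -0.02 -0.01] rz -0.1 tiltfix [-0.01  0.01 -0.  ] w 0.0359 F [ 0.  -0.7 -2.2]
```

Pushing gently until it touches the block.

Call:
apply_moves:
  series:
    - [0.1,0,0,0,0,0,0.3]
    - [0.2,0,0,0,0,0,0.3]
    - [0.25,0,0,0,0,0,0.3]
    - [0.3,0,0,0,0,0,0.3]
    - [0.3,0,0,0,0,0,0.3]

```text
time: 17.78
position: [0.626, 0.2109, 0.0907]
tool_rot: [0.751, 0.66, -0.0, 0.0]
ft_force: [0.3, -1.1, -1.7]
grip_width: 0.0356
```

```bash
python3 -c "
from h import *
arc(); go(tw(0,-.015,.0907),172.7)"
```

```text
track [  0.3 -14.5  90.7] r 136.8 phi 144.1 heading 90.0 F [ 0.3 -1.1 -1.7] M [-0.29  0.02 -0.03] w 0.0356 q6 0.28
t 17.8 pos [0.626  0.2109 0.0907] ty -7.3 q6 0.28 | shift [-0.05 -0.03  0.  ] rz -0.0 tiltfix [0.01 0.04 0.  ] w 0.0356 F [ 0.3 -1.1 -1.7]
```

Call:
apply_moves:
  series:
    - [0,0,0,0,0,0,0.75]
    - [0,0,0,0,0,0,0.75]
    - [0,0,0,0,0,0,0.75]
    - [0,0,0,0,0,0,0.75]
    - [0,0,0,0,0,0,0.75]

```text
time: 18.2
position: [0.6261, 0.2115, 0.0908]
tool_rot: [0.751, 0.66, 0.0, 0.0]
ft_force: [-0.9, 1.0, -0.1]
grip_width: 0.0602
```

Call:
apply_moves:
  series:
    - [0,0,-2,0,0,0,0.75]
    - [0,0,-4,0,0,0,0.75]
    - [0,0,-6,0,0,0,0.75]
    - [0,0,-9,0,0,0,0.75]
    - [0,0,-11,0,0,0,0.75]

```text
time: 18.62
position: [0.6267, 0.2115, 0.203]
tool_rot: [0.751, 0.66, 0.001, 0.001]
ft_force: [0.7, 0.1, 0.5]
grip_width: 0.0652
```

Call:
apply_moves:
  series:
    - [-3.5,-0.7,0,0,0,0,1]
    - [-7,-1.4,0,0,0,0,1]
    - [-10.5,-2.1,0,0,0,0,1]
    - [-14,-2.8,0,0,0,0,1]
    - [-17.5,-3.5,0,0,0,0,1]

```text
time: 19.03
position: [0.5682, 0.0411, 0.2009]
tool_rot: [0.751, 0.661, 0.0, 0.0]
ft_force: [0.1, -0.1, -0.9]
grip_width: 0.0853
```

Call:
apply_moves:
  series:
    - [-3.5,-0.7,0,0,0,0,1]
    - [-7,-1.4,0,0,0,0,1]
    - [-10.5,-2.1,0,0,0,0,1]
    - [-14,-2.8,0,0,0,0,1]
    - [-17.5,-3.5,0,0,0,0,1]

```text
time: 19.45
position: [0.5111, -0.1283, 0.2009]
tool_rot: [0.751, 0.66, 0.0, 0.0]
ft_force: [1.3, -0.7, 1.0]
grip_width: 0.0868
```

Call:
apply_moves:
  series:
    - [0,0,0,0,0,7,1]
    - [0,0,0,0,0,14,1]
    - [0,0,0,0,0,21,1]
    - [0,0,0,0,0,28,1]
    - [0,0,0,0,0,35,1]

```text
time: 19.87
position: [0.5118, -0.1271, 0.2008]
tool_rot: [0.916, 0.401, 0.0, 0.0]
ft_force: [0.5, -0.7, 0.6]
grip_width: 0.0867
```

Call:
apply_moves:
  series:
    - [0,0,0,0,0,7,1]
    - [0,0,0,0,0,14,1]
    - [0,0,0,0,0,21,1]
    - [0,0,0,0,0,28,1]
    - [0,0,0,0,0,35,1]

```text
time: 20.28
position: [0.5118, -0.1268, 0.2009]
tool_rot: [0.994, 0.107, 0.0, 0.0]
ft_force: [0.1, 0.6, -0.6]
grip_width: 0.0875
```

Call:
apply_moves:
  series:
    - [0,0,0,0,0,7,1]
    - [0,0,0,0,0,14,1]
    - [0,0,0,0,0,21,1]
    - [0,0,0,0,0,28,1]
    - [0,0,0,0,0,32.5,1]

```text
time: 20.7
position: [0.5119, -0.1268, 0.2008]
tool_rot: [0.985, -0.175, 0.0, 0.0]
ft_force: [0.4, 0.4, -0.3]
grip_width: 0.0871
```

Run:
```python
from h import *
p,im=snap("top","top2")
for c in brass(im):
    (u,v),wh,a=cv2.minAreaRect(c); print(np.round((u,v)),np.round(wh,1),round(a,1),np.round(cast(p,(u,v),.0515),3))
w,wi=snap("wrist","w10"); tops(w,wi); go((.454,-.2957,.15),70.1)
```

```text
[383. 239.] [17.3 13.2] 20.6 [ 0.454 -0.294  0.052]
[304. 167.] [ 9.9 14.8] 45.0 [ 0.622 -0.1    0.052]
[172. 159.] [15.7 18.4] 8.1 [0.633 0.221 0.052]
all pix [406. 319.] xy mm 331.8 -207.1 long 337.2 short 22.3 long-axis deg 69.8 otsu 80.0
top pix [406. 319.] xy mm 331.9 -207.0 long 336.9 short 17.3 long-axis deg 69.8 otsu 80.0
all pix [471. 272.] xy mm 361.7 -284.8 long 71.7 short 34.5 long-axis deg -8.6 otsu 116.0
top pix [482. 275.] xy mm 355.8 -294.5 long 56.3 short 11.6 long-axis deg -12.1 otsu 116.0
all pix [ 93. 272.] xy mm 500.4 91.1 long 72.4 short 34.8 long-axis deg -32.0 otsu 123.0
top pix [ 80. 270.] xy mm 507.3 102.0 long 30.7 short 6.2 long-axis deg -36.5 otsu 123.0
all pix [456. 186.] xy mm 459.0 -290.3 long 50.8 short 34.1 long-axis deg 69.8 otsu 174.0
top pix [462. 188.] xy mm 454.2 -296.2 long 36.5 short 29.2 long-axis deg 69.8 otsu 174.0
all pix [223.  97.] xy mm 615.8 -106.7 long 40.2 short 30.0 long-axis deg 33.0 otsu 175.0
top pix [221.  96.] xy mm 617.4 -105.7 long 36.3 short 30.0 long-axis deg 33.0 otsu 175.0
t 20.8 pos [ 0.5118 -0.1268  0.2008] ty -109.8 q6 1.46 | shift [ 0.28 17.85  5.08] rz 0.1 tiltfix [-0.   -0.02  0.  ] w 0.0872 F [-0.1 -0.8  0.5]
```

Call:
apply_moves:
  series:
    - [0.1,3.6,0,0,0,0,1]
    - [0.1,7.2,1,0,0,0,1]
    - [0.2,10.8,3,0,0,0,1]
    - [0.3,14.4,5,0,0,0,1]
    - [0.3,17.9,7,0,0,0,1]

```text
time: 21.22
position: [0.4538, -0.2981, 0.1305]
tool_rot: [0.985, -0.171, 0.001, 0.001]
ft_force: [-0.1, -0.8, -0.3]
grip_width: 0.0871
```

Call:
apply_moves:
  series:
    - [0,0,2,0,0,0.3,1]
    - [0,0,4,0,0,0.3,1]
    - [0,0,4,0,0,0.3,1]
    - [0,0,4,0,0,0.3,1]

```text
time: 21.55
position: [0.4532, -0.2958, 0.09]
tool_rot: [0.985, -0.174, -0.001, -0.001]
ft_force: [0.2, 0.1, -0.0]
grip_width: 0.0874
```

Run:
```python
from h import *
go((.4541,-.296,.0272),69.8)
```

```text
t 21.6 pos [ 0.4532 -0.2958  0.09  ] ty -110.1 q6 1.14 | shift [ 0.11 -0.    6.28] rz 0.1 tiltfix [-0.07  0.14  0.  ] w 0.0874 F [ 0.2  0.1 -0. ]
```

Call:
apply_moves:
  series:
    - [0.1,0,2,0,0,0,1]
    - [0.1,0,4.5,0,0,0,1]
    - [0.1,0,6.3,0,0,0,0.9]
    - [0.1,0,6.3,0,0,0,0.3]
    - [0.1,0,6.3,0,0,0,0.3]

```text
time: 21.97
position: [0.4554, -0.2964, 0.0284]
tool_rot: [0.985, -0.174, 0.0, 0.0]
ft_force: [0.5, -0.1, 0.6]
grip_width: 0.0742
```

Call:
apply_moves:
  series:
    - [0,0,0,0,0,0,0.3]
    - [0,0,0,0,0,0,0.3]
    - [0,0,0,0,0,0,0.3]
    - [0,0,0,0,0,0,0.3]
    - [0,0,0,0,0,0,0.3]

```text
time: 22.38
position: [0.4552, -0.2969, 0.0284]
tool_rot: [0.985, -0.175, 0.001, 0.0]
ft_force: [-0.5, -0.4, 0.7]
grip_width: 0.0416
```

Call:
apply_moves:
  series:
    - [0,0,0,0,0,0,0.3]
    - [0,0,0,0,0,0,0.3]
    - [0,0,0,0,0,0,0.3]

```text
time: 22.63
position: [0.455, -0.2968, 0.0281]
tool_rot: [0.985, -0.175, 0.0, 0.0]
ft_force: [-0.4, -0.3, 4.0]
grip_width: 0.0355
```

Run:
```python
from h import *
go((.4541,-.296,.0272),69.8)
```

```text
t 22.6 pos [ 0.455  -0.2968  0.0281] ty -110.1 q6 1.14 | shift [-0.11 -0.05  0.09] rz 0.1 tiltfix [ 0.01 -0.03  0.  ] w 0.0355 F [-0.4 -0.3  4. ]
```

Call:
apply_moves:
  series:
    - [0,0,-2,0,0,0,0.3]
    - [0,0,-4,0,0,0,0.3]
    - [0,0,-6,0,0,0,0.3]
    - [0,0,-8,0,0,0,0.3]
    - [0,0,-10,0,0,0,0.3]

```text
time: 23.05
position: [0.4543, -0.2961, 0.128]
tool_rot: [0.985, -0.175, -0.001, -0.0]
ft_force: [0.3, 0.4, -1.9]
grip_width: 0.0358
```

Call:
apply_moves:
  series:
    - [-1.3,-3.1,0,0,0,0,0.3]
    - [-2.6,-6.2,0,0,0,0,0.3]
    - [-3.9,-9.3,0,0,0,0,0.3]
    - [-5.2,-12.5,0,0,0,0,0.3]
    - [-6.4,-15.7,0,0,0,0,0.3]

```text
time: 23.47
position: [0.4478, -0.1255, 0.1273]
tool_rot: [0.985, -0.175, -0.001, -0.0]
ft_force: [-0.3, -1.0, -1.3]
grip_width: 0.0357
```

Call:
apply_moves:
  series:
    - [-1.3,-3.1,0,0,0,-5,0.3]
    - [-2.6,-6.2,0,0,0,-10,0.3]
    - [-3.9,-9.3,0,0,0,-12.7,0.3]
    - [-5.2,-12.5,0,0,0,-12.7,0.3]
    - [-6.4,-15.7,0,0,0,-12.7,0.3]

```text
time: 23.88
position: [0.4417, 0.0439, 0.1273]
tool_rot: [0.998, -0.065, -0.001, -0.0]
ft_force: [0.5, -0.1, -0.7]
grip_width: 0.0358
```

Call:
apply_moves:
  series:
    - [0,0,0,0,0,0,0.3]
    - [0,0,0,0,0,0,0.3]

```text
time: 24.05
position: [0.442, 0.0439, 0.1274]
tool_rot: [0.998, -0.063, -0.001, 0.0]
ft_force: [-0.2, -0.3, -1.0]
grip_width: 0.0357
```

Run:
```python
from h import *
go(tw(-.16,-.2055,.0912),82.7); print(intrack())
```

```text
t 24.1 pos [0.442  0.0439 0.1274] ty -97.2 q6 1.54 | shift [0.11 0.2  3.62] rz 0.1 tiltfix [0.01 0.06 0.  ] w 0.0357 F [-0.2 -0.3 -1. ]
[-161.1 -203.5  127.4]
```

Call:
apply_moves:
  series:
    - [0.1,0.2,1.5,0,0,0.1,0.3]
    - [0.1,0.2,3,0,0,0.1,0.3]
    - [0.1,0.2,3.6,0,0,0.1,0.3]
    - [0.1,0.2,3.6,0,0,0.1,0.3]
    - [0.1,0.2,3.6,0,0,0.1,0.3]

```text
time: 24.47
position: [0.4434, 0.0393, 0.0914]
tool_rot: [0.998, -0.067, -0.001, 0.0]
ft_force: [-0.5, 0.3, -1.3]
grip_width: 0.0359
```

```bash
cat >> h.py <<'E'
def line(im):
    """columns of rod centre (at row 150) and of brass carrier centre in wrist view"""
    from scipy.ndimage import gaussian_filter1d as g
    pr=im[142:160,250:315].mean((0,2)); d=g(pr,1,order=1); pk=np.argmax(g(pr,3)); i=max(pk-14,0)+np.argmax(d[max(pk-14,0):pk]); j=pk+np.argmin(d[pk:pk+14])
    h=cv2.cvtColor(im,cv2.COLOR_RGB2HSV); m=cv2.inRange(h,(15,120,40),(35,255,255))[236:250,200:360]; x=np.where(m.mean(0)>128)[0]+200
    print("rod cols",250+i,250+j,(500+i+j)/2,"carrier cols",x.min(),x.max(),(x.min()+x.max())/2)
E
python3 - <<'E'
from h import *
go(tw(-.16,-.2055,.0912),82.7); print(intrack())
w,wi=snap("wrist","w11"); line(wi); line(cv2.imread("pics/w7.png")[:,:,::-1].copy())
E
```

```text
t 24.5 pos [0.4434 0.0393 0.0914] ty -97.6 q6 1.54 | shift [-0.1  -0.24  0.02] rz -0.3 tiltfix [0.   0.06 0.  ] w 0.0359 F [-0.5  0.3 -1.3]
[-159.  -207.9   91.4]
rod cols 268 283 275.5 carrier cols 244 320 282.0
rod cols 273 289 281.0 carrier cols 244 321 282.5
```

Call:
apply_moves:
  series:
    - [0,-0.25,0,0,0,-0.4,0.3]
    - [0,-0.25,0,0,0,-0.4,0.3]
    - [0,-0.25,0,0,0,-0.4,0.3]
    - [0,-0.25,0,0,0,-0.4,0.3]

```text
time: 24.85
position: [0.4441, 0.0427, 0.0921]
tool_rot: [0.998, -0.062, 0.0, 0.0]
ft_force: [0.5, 0.2, -1.7]
grip_width: 0.0359
```

Run:
```python
from h import *
go(tw(-.16,-.2055,.0912),82.7); print(intrack())
w,wi=snap("wrist","w12"); line(wi)
```

```text
t 24.9 pos [0.4441 0.0427 0.0921] ty -97.1 q6 1.54 | shift [-0.12  0.1   0.09] rz 0.2 tiltfix [ 0.   -0.05  0.  ] w 0.0359 F [ 0.5  0.2 -1.7]
[-158.8 -204.5   92.1]
rod cols 275 291 283.0 carrier cols 244 320 282.0
```

Call:
apply_moves:
  series:
    - [0,0.1,0.06,0,0,0.1,0.3]
    - [0,0.1,0.06,0,0,0.1,0.3]
    - [0,0.1,0.06,0,0,0.1,0.3]
    - [0,0.1,0.06,0,0,0.1,0.3]

```text
time: 25.23
position: [0.4437, 0.0416, 0.091]
tool_rot: [0.998, -0.063, -0.0, 0.0]
ft_force: [0.7, 0.2, -1.6]
grip_width: 0.0356
```

Run:
```python
from h import *
go(tw(-.16,-.2055,.0912),82.7); print(intrack())
w,wi=snap("wrist","w13"); line(wi)
```

```text
t 25.2 pos [0.4437 0.0416 0.091 ] ty -97.2 q6 1.54 | shift [-0.09 -0.01 -0.02] rz 0.1 tiltfix [ 0.  0. -0.] w 0.0356 F [ 0.7  0.2 -1.6]
[-159.1 -205.6   91. ]
rod cols 273 289 281.0 carrier cols 244 320 282.0
```

Aligned the same as the first carrier. Threading 78 mm to the start of the bend.

Call:
apply_moves:
  series:
    - [1,0,0,0,0,0,0.3]
    - [2,0,0,0,0,0,0.3]
    - [3,0,0,0,0,0,0.3]
    - [3.7,0,0,0,0,0,0.3]
    - [4.4,0,0,0,0,0,0.3]

```text
time: 25.7
position: [0.489, 0.0358, 0.0911]
tool_rot: [0.998, -0.063, 0.0, 0.0]
ft_force: [-0.3, -0.5, -1.3]
grip_width: 0.0361
```

Call:
apply_moves:
  series:
    - [0.7,0,0,0,0,0,0.3]
    - [1.4,0,0,0,0,0,0.3]
    - [2.1,0,0,0,0,0,0.3]
    - [2.8,0,0,0,0,0,0.3]
    - [3.3,0,0,0,0,0,0.3]

```text
time: 26.12
position: [0.5212, 0.0318, 0.0911]
tool_rot: [0.998, -0.063, 0.0, 0.0]
ft_force: [-0.3, 0.3, -1.5]
grip_width: 0.0354
```

Run:
```python
from h import *
arc(); nxt(20)
```

```text
track [ -81.  -205.5   91.1] r 80.2 phi -0.7 heading 0.1 F [-0.3  0.3 -1.5] M [0.01 0.14 0.03] w 0.0354 q6 1.54
to 20 [ 2.82 -0.55  0.04] rz -19.9
```

Call:
apply_moves:
  series:
    - [0.65,-0.03,0,0,0,-4,0.3]
    - [1.25,-0.09,0,0,0,-8,0.3]
    - [1.8,-0.2,0,0,0,-12,0.3]
    - [2.35,-0.35,0,0,0,-16,0.3]
    - [2.9,-0.53,0,0,0,-20,0.3]

```text
time: 26.53
position: [0.5497, 0.0336, 0.091]
tool_rot: [0.994, 0.113, -0.0, -0.0]
ft_force: [0.1, 0.8, -1.3]
grip_width: 0.0358
```

Run:
```python
from h import *
arc(); nxt(40)
```

```text
track [ -52.9 -200.1   91. ] r 79.6 phi 19.9 heading 20.2 F [ 0.1  0.8 -1.3] M [-0.03  0.12  0.06] w 0.0358 q6 1.2
to 40 [ 2.73 -0.47  0.02] rz -19.8
```

Call:
apply_moves:
  series:
    - [0.55,-0.02,0,0,0,-4,0.3]
    - [1.1,-0.08,0,0,0,-8,0.3]
    - [1.65,-0.17,0,0,0,-12,0.3]
    - [2.19,-0.3,0,0,0,-16,0.3]
    - [2.72,-0.47,0,0,0,-20,0.3]

```text
time: 26.95
position: [0.5749, 0.0443, 0.0909]
tool_rot: [0.959, 0.284, -0.001, -0.0]
ft_force: [-0.1, -0.5, -0.8]
grip_width: 0.0357
```

Call:
apply_moves:
  series:
    - [0.55,-0.02,0,0,0,-4,0.3]
    - [1.1,-0.08,0,0,0,-8,0.3]
    - [1.65,-0.17,0,0,0,-12,0.3]
    - [2.19,-0.3,0,0,0,-16,0.3]
    - [2.72,-0.47,0,0,0,-20,0.3]

```text
time: 27.37
position: [0.5951, 0.0631, 0.0908]
tool_rot: [0.895, 0.446, -0.001, -0.0]
ft_force: [-0.6, 0.8, -1.0]
grip_width: 0.0357
```

Run:
```python
from h import *
arc(); nxt(80)
```

```text
track [ -11.6 -165.1   90.8] r 79.1 phi 59.8 heading 60.2 F [-0.6  0.8 -1. ] M [-0.03  0.27 -0.06] w 0.0357 q6 0.57
to 80 [ 2.75 -0.43  0.01] rz -19.8
```

Call:
apply_moves:
  series:
    - [0.55,-0.02,0,0,0,-4,0.3]
    - [1.1,-0.07,0,0,0,-8,0.3]
    - [1.65,-0.16,0,0,0,-12,0.3]
    - [2.2,-0.28,0,0,0,-16,0.3]
    - [2.74,-0.44,0,0,0,-20,0.3]

```text
time: 27.78
position: [0.6078, 0.0875, 0.0907]
tool_rot: [0.804, 0.594, -0.001, -0.001]
ft_force: [-0.6, -0.2, -1.1]
grip_width: 0.0357
```

Call:
apply_moves:
  series:
    - [0.55,-0.02,0,0,0,-4,0.3]
    - [1.1,-0.08,0,0,0,-8,0.3]
    - [1.4,-0.12,0,0,0,-9.8,0.3]
    - [1.4,-0.12,0,0,0,-9.8,0.3]

```text
time: 28.12
position: [0.611, 0.1018, 0.0908]
tool_rot: [0.751, 0.66, -0.0, -0.001]
ft_force: [-0.3, 0.4, -1.5]
grip_width: 0.0359
```

Run:
```python
from h import *
arc(); go(tw(0.0002,-.046,.0907),172.7)
```

```text
track [  -0.7 -124.6   90.8] r 79.3 phi 90.5 heading 89.9 F [-0.3  0.4 -1.5] M [ 0.04  0.09 -0.  ] w 0.0359 q6 0.11
t 28.1 pos [0.611  0.1018 0.0908] ty -7.4 q6 0.11 | shift [7.86 0.08 0.01] rz -0.1 tiltfix [-0.07 -0.01  0.  ] w 0.0359 F [-0.3  0.4 -1.5]
```

Call:
apply_moves:
  series:
    - [1.6,0.02,0,0,0,0,0.3]
    - [3.2,0.04,0,0,0,0,0.3]
    - [4.8,0.06,0,0,0,0,0.3]
    - [6.2,0.07,0,0,0,0,0.3]
    - [7.3,0.07,0,0,0,0,0.3]

```text
time: 28.53
position: [0.6217, 0.1743, 0.091]
tool_rot: [0.752, 0.66, 0.0, -0.0]
ft_force: [0.0, 1.2, -1.1]
grip_width: 0.0354
```

Call:
apply_moves:
  series:
    - [0.2,0,0,0,0,0,0.3]
    - [0.4,0,0,0,0,0,0.3]
    - [0.6,0,0,0,0,0,0.3]
    - [0.8,0,0,0,0,0,0.3]
    - [0.8,0,0,0,0,0,0.3]

```text
time: 28.95
position: [0.6227, 0.181, 0.0911]
tool_rot: [0.752, 0.66, -0.0, -0.0]
ft_force: [0.6, -0.4, -2.6]
grip_width: 0.0357
```

Run:
```python
from h import *
arc()
```

```text
track [  0.7 -44.6  91.1] r 114.1 phi 135.0 heading 89.8 F [ 0.6 -0.4 -2.6] M [-0.11  0.05 -0.  ] w 0.0357 q6 0.24
```

Call:
apply_moves:
  series:
    - [0.1,0,0,0,0,0,0.3]
    - [0.2,0,0,0,0,0,0.3]
    - [0.2,0,0,0,0,0,0.3]

```text
time: 29.2
position: [0.6228, 0.1826, 0.0911]
tool_rot: [0.752, 0.66, -0.0, 0.0]
ft_force: [-0.8, -1.6, -1.0]
grip_width: 0.0357
```

Run:
```python
from h import *
arc(); w,wi=snap("wrist","w14"); cv2.imwrite("pics/v14.png",wi[100:300,130:430,::-1].repeat(2,0).repeat(2,1))
```

```text
track [  0.7 -43.   91.1] r 115.3 phi 135.6 heading 89.8 F [-0.8 -1.6 -1. ] M [-0.34  0.08 -0.06] w 0.0357 q6 0.24
```

View pics/v14.png

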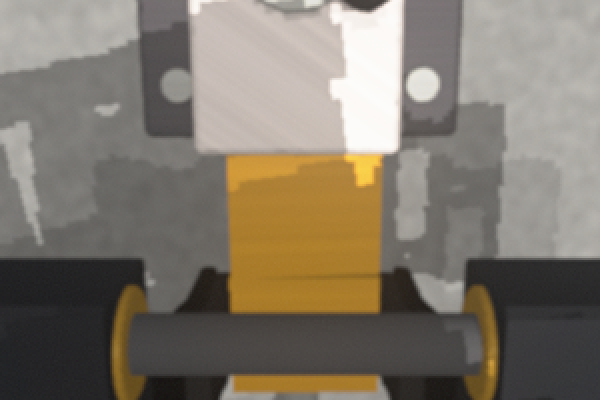

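The view shows both carriers closed up against the block with no gap. I'll release and go back for C.

Call:
apply_moves:
  series:
    - [0,0,0,0,0,0,0.75]
    - [0,0,0,0,0,0,0.75]
    - [0,0,0,0,0,0,0.75]
    - [0,0,0,0,0,0,0.75]
    - [0,0,0,0,0,0,0.75]

```text
time: 29.67
position: [0.623, 0.1834, 0.0912]
tool_rot: [0.751, 0.66, 0.0, 0.0]
ft_force: [0.3, -0.5, 0.3]
grip_width: 0.0603
```

Call:
apply_moves:
  series:
    - [0,0,-2,0,0,0,0.75]
    - [0,0,-4,0,0,0,0.75]
    - [0,0,-6,0,0,0,0.75]
    - [0,0,-9,0,0,0,0.75]
    - [0,0,-11,0,0,0,0.75]

```text
time: 30.08
position: [0.6236, 0.1835, 0.2034]
tool_rot: [0.751, 0.66, 0.001, 0.001]
ft_force: [0.6, -0.7, 0.2]
grip_width: 0.0651
```

Call:
apply_moves:
  series:
    - [-2.9,0.3,0,0,0,0,1]
    - [-5.8,0.6,0,0,0,0,1]
    - [-8.7,0.9,0,0,0,0,1]
    - [-11.6,1.2,0,0,0,0,1]
    - [-14.3,1.6,0,0,0,0,1]

```text
time: 30.5
position: [0.6198, 0.0381, 0.2013]
tool_rot: [0.751, 0.66, -0.0, 0.0]
ft_force: [-0.7, -0.4, 0.2]
grip_width: 0.0851
```

Call:
apply_moves:
  series:
    - [-2.9,0.3,0,0,0,0,1]
    - [-5.8,0.6,0,0,0,0,1]
    - [-8.7,0.9,0,0,0,0,1]
    - [-11.6,1.2,0,0,0,0,1]
    - [-14.3,1.6,0,0,0,0,1]

```text
time: 30.92
position: [0.6172, -0.106, 0.2012]
tool_rot: [0.752, 0.66, -0.0, 0.0]
ft_force: [-0.2, 0.3, 0.4]
grip_width: 0.0868
```

Call:
apply_moves:
  series:
    - [0,0,0,0,0,7,1]
    - [0,0,0,0,0,14,1]
    - [0,0,0,0,0,21,1]
    - [0,0,0,0,0,28,1]
    - [0,0,0,0,0,35,1]

```text
time: 31.33
position: [0.6175, -0.1046, 0.2011]
tool_rot: [0.916, 0.4, 0.0, -0.0]
ft_force: [0.1, -0.3, 0.2]
grip_width: 0.087
```

Call:
apply_moves:
  series:
    - [0,0,0,0,0,7,1]
    - [0,0,0,0,0,14,1]
    - [0,0,0,0,0,21,1]
    - [0,0,0,0,0,28,1]
    - [0,0,0,0,0,35,1]

```text
time: 31.75
position: [0.6176, -0.1044, 0.2011]
tool_rot: [0.994, 0.106, 0.0, -0.0]
ft_force: [0.1, 0.5, -0.2]
grip_width: 0.0869
```

Call:
apply_moves:
  series:
    - [0,0,0,0,0,7,1]
    - [0,0,0,0,0,14,1]
    - [0,0,0,0,0,21,1]
    - [0,0,0,0,0,28,1]
    - [0,0,0,0,0,35,1]

```text
time: 32.17
position: [0.6176, -0.1044, 0.2011]
tool_rot: [0.98, -0.198, 0.0, -0.0]
ft_force: [-0.1, 0.8, -0.6]
grip_width: 0.0873
```

Call:
apply_moves:
  series:
    - [0,0,0,0,0,7,1]
    - [0,0,0,0,0,14,1]
    - [0,0,0,0,0,21,1]
    - [0,0,0,0,0,28,1]
    - [0,0,0,0,0,35,1]

```text
time: 32.58
position: [0.6176, -0.1044, 0.2012]
tool_rot: [0.876, -0.483, 0.0, -0.0]
ft_force: [0.4, 0.2, -0.4]
grip_width: 0.0873
```

Run:
```python
from h import *
p,im=snap("top","top3")
for c in brass(im):
    (u,v),wh,a=cv2.minAreaRect(c); print(np.round((u,v)),np.round(wh,1),round(a,1),np.round(cast(p,(u,v),.0515),3))
go((.6174,-.1055,.1),32.8)
```

```text
[302. 172.] [15.6  5.5] 59.0 [ 0.611 -0.096  0.052]
[178. 160.] [28.7 19.1] 10.6 [0.631 0.205 0.052]
t 32.6 pos [ 0.6175 -0.1044  0.2011] ty -148.0 q6 2.24 | shift [ 0.09  0.07 10.11] rz -0.8 tiltfix [-0.01  0.    0.  ] w 0.0869 F [-0.8  0.6  0.2]
```

Call:
apply_moves:
  series:
    - [0.1,0.1,3,0,0,-0.8,1]
    - [0.1,0.1,6,0,0,-0.8,1]
    - [0.1,0.1,9,0,0,-0.8,1]
    - [0.1,0.1,10.5,0,0,-0.8,1]
    - [0.1,0.1,10.5,0,0,-0.8,1]

```text
time: 33.05
position: [0.6141, -0.1048, 0.092]
tool_rot: [0.881, -0.473, -0.004, 0.001]
ft_force: [-0.7, -0.1, -1.1]
grip_width: 0.0872
```

Run:
```python
from h import *
go((.6174,-.1055,.0275),32.8)
w,wi=snap("wrist","w15"); h=cv2.cvtColor(wi,cv2.COLOR_RGB2HSV); m=cv2.inRange(h,(15,120,40),(35,255,255))[200:250,200:360]; ys,xs=np.where(m>0); print(xs.min()+200,xs.max()+200,ys.min()+200)
```

```text
t 33.0 pos [ 0.6141 -0.1048  0.092 ] ty -146.5 q6 2.21 | shift [ 0.28 -0.27  6.44] rz 0.7 tiltfix [0.29 0.4  0.  ] w 0.0872 F [-0.7 -0.1 -1.1]
252 306 200
```

Call:
apply_moves:
  series:
    - [0.2,-0.2,2,0,0,0.6,1]
    - [0.2,-0.2,3,0,0,0.6,1]
    - [0.2,-0.2,3,0,0,0.6,1]
    - [0.2,-0.2,3,0,0,0.6,1]

```text
time: 33.43
position: [0.6201, -0.1065, 0.0666]
tool_rot: [0.878, -0.479, 0.0, -0.0]
ft_force: [0.3, -0.3, -0.7]
grip_width: 0.0872
```

Run:
```python
from h import *
go((.6174,-.1055,.0275),32.8)
```

```text
t 33.4 pos [ 0.6201 -0.1065  0.0666] ty -147.2 q6 2.22 | shift [-0.23  0.18  3.91] rz 0.0 tiltfix [-0. -0.  0.] w 0.0872 F [ 0.3 -0.3 -0.7]
```

Call:
apply_moves:
  series:
    - [-0.2,0.2,1,0,0,0,1]
    - [-0.2,0.2,2.5,0,0,0,1]
    - [-0.2,0.2,3.9,0,0,0,1]
    - [-0.2,0.2,3.9,0,0,0,0.3]
    - [-0.2,0.2,3.9,0,0,0,0.3]

```text
time: 33.85
position: [0.6168, -0.1057, 0.0269]
tool_rot: [0.878, -0.479, -0.001, 0.0]
ft_force: [-0.5, -0.5, 1.7]
grip_width: 0.0798
```

Call:
apply_moves:
  series:
    - [0,0,0,0,0,0,0.3]
    - [0,0,0,0,0,0,0.3]
    - [0,0,0,0,0,0,0.3]
    - [0,0,0,0,0,0,0.3]
    - [0,0,0,0,0,0,0.3]

```text
time: 34.27
position: [0.6176, -0.106, 0.0276]
tool_rot: [0.878, -0.479, 0.0, -0.0]
ft_force: [-0.0, -0.0, 0.8]
grip_width: 0.0481
```

Call:
apply_moves:
  series:
    - [0,0,0,0,0,0,0.3]
    - [0,0,0,0,0,0,0.3]
    - [0,0,0,0,0,0,0.3]
    - [0,0,0,0,0,0,0.3]

```text
time: 34.6
position: [0.6173, -0.1059, 0.0272]
tool_rot: [0.878, -0.479, 0.0, 0.0]
ft_force: [-0.0, -0.5, 2.5]
grip_width: 0.0354
```

Run:
```python
from h import *
go((.6174,-.1055,.0275),32.8)
```

```text
t 34.6 pos [ 0.6173 -0.1059  0.0272] ty -147.2 q6 2.22 | shift [-0.03 -0.03 -0.03] rz -0.0 tiltfix [-0.   -0.01  0.  ] w 0.0354 F [-0.  -0.5  2.5]
```

Call:
apply_moves:
  series:
    - [0,0,-2,0,0,0,0.3]
    - [0,0,-4,0,0,0,0.3]
    - [0,0,-6,0,0,0,0.3]
    - [0,0,-8,0,0,0,0.3]
    - [0,0,-10,0,0,0,0.3]

```text
time: 35.02
position: [0.6167, -0.1057, 0.1274]
tool_rot: [0.878, -0.479, -0.001, 0.0]
ft_force: [1.5, -0.2, -1.6]
grip_width: 0.036
```

Call:
apply_moves:
  series:
    - [-3,2.3,0,0,0,-7,0.3]
    - [-6,4.5,0,0,0,-14,0.3]
    - [-9,6.8,0,0,0,-21,0.3]
    - [-12,9.1,0,0,0,-28,0.3]
    - [-15.1,11.4,0,0,0,-35,0.3]

```text
time: 35.43
position: [0.4379, -0.04, 0.127]
tool_rot: [0.982, -0.19, 0.0, 0.0]
ft_force: [0.0, -0.2, -1.7]
grip_width: 0.0358
```

Call:
apply_moves:
  series:
    - [0,0,0,0,0,-7,0.3]
    - [0,0,0,0,0,-14,0.3]
    - [0,0,0,0,0,-14.9,0.3]
    - [0,0,0,0,0,-14.9,0.3]

```text
time: 35.77
position: [0.44, -0.0407, 0.1272]
tool_rot: [0.998, -0.065, 0.0, 0.0]
ft_force: [-0.3, -0.1, -1.6]
grip_width: 0.0359
```

Run:
```python
from h import *
go(tw(-.16,-.2055,.0909),82.7); print(intrack())
```

```text
t 35.8 pos [ 0.44   -0.0407  0.1272] ty -97.5 q6 1.36 | shift [-0.8  -8.22  3.62] rz -0.2 tiltfix [ 0.01 -0.04 -0.  ] w 0.0359 F [-0.3 -0.1 -1.6]
[-152.3 -287.7  127.2]
```

Call:
apply_moves:
  series:
    - [-0.8,-2.5,0,0,0,-0.2,0.3]
    - [-0.8,-5.5,0,0,0,-0.2,0.3]
    - [-0.8,-8.2,1,0,0,-0.2,0.3]
    - [-0.8,-8.2,2.5,0,0,-0.2,0.3]
    - [-0.8,-8.2,3.6,0,0,-0.2,0.3]

```text
time: 36.18
position: [0.443, 0.0431, 0.0905]
tool_rot: [0.998, -0.062, 0.0, 0.0]
ft_force: [-0.7, 0.7, -1.9]
grip_width: 0.0356
```

Call:
apply_moves:
  series:
    - [0,0,0,0,0,0,0.3]
    - [0,0,0,0,0,0,0.3]
    - [0,0,0,0,0,0,0.3]

```text
time: 36.43
position: [0.4429, 0.0414, 0.0913]
tool_rot: [0.998, -0.063, 0.0, 0.0]
ft_force: [-0.4, -0.1, -1.3]
grip_width: 0.0355
```

Run:
```python
from h import *
go(tw(-.16,-.2056,.0909),82.7); print(intrack())
w,wi=snap("wrist","w16"); line(wi)
```

```text
t 36.4 pos [0.4429 0.0414 0.0913] ty -97.2 q6 1.54 | shift [-0.02 -0.02  0.04] rz 0.1 tiltfix [ 0.   -0.04  0.  ] w 0.0355 F [-0.4 -0.1 -1.3]
[-159.8 -205.8   91.3]
rod cols 273 288 280.5 carrier cols 243 321 282.0
```

Aligned. Threading the third carrier.

Call:
apply_moves:
  series:
    - [1,0,0.03,0,0,0,0.3]
    - [2,0,0.03,0,0,0,0.3]
    - [3,0,0.03,0,0,0,0.3]
    - [3.7,0,0.03,0,0,0,0.3]
    - [4.4,0,0.03,0,0,0,0.3]

```text
time: 36.9
position: [0.4876, 0.0359, 0.091]
tool_rot: [0.998, -0.063, 0.001, 0.0]
ft_force: [0.3, 0.3, -1.9]
grip_width: 0.0356
```

Call:
apply_moves:
  series:
    - [0.7,0,0,0,0,0,0.3]
    - [1.4,0,0,0,0,0,0.3]
    - [2.1,0,0,0,0,0,0.3]
    - [2.8,0,0,0,0,0,0.3]
    - [3.4,0,0,0,0,0,0.3]

```text
time: 37.32
position: [0.5204, 0.032, 0.0907]
tool_rot: [0.998, -0.062, 0.0, 0.0]
ft_force: [-0.1, -0.7, -1.2]
grip_width: 0.036
```

Run:
```python
from h import *
arc(); nxt(20)
```

```text
track [ -81.7 -205.4   90.7] r 80.1 phi -1.2 heading 0.2 F [-0.1 -0.7 -1.2] M [-0.05  0.17 -0.04] w 0.036 q6 1.54
to 20 [ 2.89 -0.53  0.  ] rz -19.8
```

Call:
apply_moves:
  series:
    - [0.65,-0.03,0,0,0,-4,0.3]
    - [1.3,-0.09,0,0,0,-8,0.3]
    - [1.85,-0.2,0,0,0,-12,0.3]
    - [2.4,-0.35,0,0,0,-16,0.3]
    - [2.95,-0.53,0,0,0,-20,0.3]

```text
time: 37.73
position: [0.5499, 0.0337, 0.0907]
tool_rot: [0.994, 0.114, -0.0, -0.0]
ft_force: [-0.2, -0.5, -1.7]
grip_width: 0.0356
```

Call:
apply_moves:
  series:
    - [0.55,-0.02,0,0,0,-4,0.3]
    - [1.1,-0.08,0,0,0,-8,0.3]
    - [1.65,-0.17,0,0,0,-12,0.3]
    - [2.19,-0.3,0,0,0,-16,0.3]
    - [2.72,-0.47,0,0,0,-20,0.3]

```text
time: 38.15
position: [0.5754, 0.0444, 0.0906]
tool_rot: [0.959, 0.284, -0.0, -0.0]
ft_force: [0.3, 0.4, -1.5]
grip_width: 0.036
```

Run:
```python
from h import *
arc(); nxt(60)
```

```text
track [ -28.8 -186.1   90.6] r 79.5 phi 40.1 heading 40.4 F [ 0.3  0.4 -1.5] M [-0.03  0.12 -0.08] w 0.036 q6 0.88
to 60 [ 2.71 -0.46 -0.01] rz -19.6
```

Call:
apply_moves:
  series:
    - [0.55,-0.02,0,0,0,-4,0.3]
    - [1.1,-0.08,0,0,0,-8,0.3]
    - [1.65,-0.17,0,0,0,-12,0.3]
    - [2.19,-0.3,0,0,0,-16,0.3]
    - [2.72,-0.47,0,0,0,-20,0.3]

```text
time: 38.57
position: [0.5956, 0.0631, 0.0906]
tool_rot: [0.895, 0.447, -0.0, -0.0]
ft_force: [-0.5, 0.6, -2.1]
grip_width: 0.0358
```

Call:
apply_moves:
  series:
    - [0.55,-0.02,0,0,0,-4,0.3]
    - [1.1,-0.07,0,0,0,-8,0.3]
    - [1.65,-0.16,0,0,0,-12,0.3]
    - [2.2,-0.28,0,0,0,-16,0.3]
    - [2.74,-0.45,0,0,0,-20,0.3]

```text
time: 38.98
position: [0.6084, 0.0878, 0.0905]
tool_rot: [0.804, 0.595, -0.0, -0.0]
ft_force: [-0.1, 0.4, -1.4]
grip_width: 0.0359
```

Call:
apply_moves:
  series:
    - [0.55,-0.02,0,0,0,-4,0.3]
    - [1.1,-0.08,0,0,0,-8,0.3]
    - [1.4,-0.12,0,0,0,-9.8,0.3]
    - [1.4,-0.12,0,0,0,-9.8,0.3]

```text
time: 39.32
position: [0.6113, 0.102, 0.0905]
tool_rot: [0.751, 0.661, -0.0, -0.0]
ft_force: [-0.4, -0.7, -1.1]
grip_width: 0.0359
```

Run:
```python
from h import *
arc(); go(tw(0.0003,-.076,.0907),172.7)
```

```text
track [  -0.5 -124.4   90.5] r 79.5 phi 90.6 heading 90.0 F [-0.4 -0.7 -1.1] M [-0.04  0.08 -0.01] w 0.0359 q6 0.11
t 39.3 pos [0.6113 0.102  0.0905] ty -7.3 q6 0.11 | shift [ 4.84  0.09 -0.02] rz 0.0 tiltfix [-0.03 -0.01  0.  ] w 0.0359 F [-0.4 -0.7 -1.1]
```

Call:
apply_moves:
  series:
    - [1.2,0.02,0,0,0,0,0.3]
    - [2.4,0.04,0,0,0,0,0.3]
    - [3.5,0.06,0,0,0,0,0.3]
    - [4.2,0.07,0,0,0,0,0.3]
    - [4.6,0.07,0,0,0,0,0.3]

```text
time: 39.73
position: [0.618, 0.1486, 0.0908]
tool_rot: [0.75, 0.661, 0.0, -0.0]
ft_force: [0.0, 0.1, -1.6]
grip_width: 0.0358
```

Call:
apply_moves:
  series:
    - [0.15,0,0,0,0,0,0.3]
    - [0.3,0,0,0,0,0,0.3]
    - [0.4,0,0,0,0,0,0.3]
    - [0.5,0,0,0,0,0,0.3]
    - [0.55,0,0,0,0,0,0.3]

```text
time: 40.15
position: [0.6183, 0.1513, 0.0907]
tool_rot: [0.751, 0.66, -0.001, 0.0]
ft_force: [-0.9, -4.0, -0.9]
grip_width: 0.0357
```

Run:
```python
from h import *
arc()
```

```text
track [  0.2 -74.6  90.7] r 94.9 phi 122.3 heading 90.0 F [-0.9 -4.  -0.9] M [-0.64  0.1   0.11] w 0.0357 q6 0.19
```

Call:
apply_moves:
  series:
    - [-0.1,0,0,0,0,0,0.75]
    - [-0.1,0,0,0,0,0,0.75]
    - [-0.1,0,0,0,0,0,0.75]
    - [-0.1,0,0,0,0,0,0.75]
    - [-0.1,0,0,0,0,0,0.75]

```text
time: 40.57
position: [0.6186, 0.1514, 0.091]
tool_rot: [0.751, 0.66, 0.0, 0.0]
ft_force: [-1.3, -0.1, 1.0]
grip_width: 0.0604
```

Call:
apply_moves:
  series:
    - [0,0,-2,0,0,0,0.75]
    - [0,0,-4,0,0,0,0.75]
    - [0,0,-6,0,0,0,0.75]
    - [0,0,-9,0,0,0,0.75]
    - [0,0,-12,0,0,0,0.75]

```text
time: 40.98
position: [0.6177, 0.1513, 0.2112]
tool_rot: [0.751, 0.66, -0.001, -0.001]
ft_force: [1.2, 0.1, 0.3]
grip_width: 0.0657
```

Call:
apply_moves:
  series:
    - [0,0,0,0,0,0,0.75]
    - [0,0,0,0,0,0,0.75]
    - [0,0,0,0,0,0,0.75]

```text
time: 41.23
position: [0.6178, 0.1513, 0.2104]
tool_rot: [0.751, 0.66, -0.0, -0.0]
ft_force: [0.1, 1.1, -0.3]
grip_width: 0.0652
```

Run:
```python
from h import *
import pickle
arc()
w,wi=snap("wrist","w17"); pickle.dump(w,open("w17.pkl","wb"))
uv=proj(w,tw(0,.043,.155)); print(uv)
g=wi.mean(2); x0,y0=np.round(uv).astype(int); 
m=(g[max(y0-45,0):y0+45,x0-45:x0+45]<60).astype(np.uint8)*255
cs,_=cv2.findContours(m,cv2.RETR_EXTERNAL,cv2.CHAIN_APPROX_NONE); c=max(cs,key=cv2.contourArea); print(cv2.contourArea(c))
c=c+np.array([x0-45,max(y0-45,0)]); W=np.array([cast(w,q[0],.155)[:2] for q in c])*1000; r=cv2.minAreaRect(W.astype(np.float32)); print(r)
cv2.imwrite("pics/v17.png",wi[0:300,80:480,::-1].repeat(2,0).repeat(2,1))
```

```text
track [ -0.3 -74.6 210.4] r 94.5 phi 122.5 heading 90.0 F [ 0.1  1.1 -0.3] M [-0.11  0.1  -0.01] w 0.0652 q6 0.19
[281.54634039  39.56775239]
31.5
((619.2630004882812, 271.23419189453125), (2.8344597816467285, 10.893878936767578), 37.36940002441406)
```

View pics/v17.png

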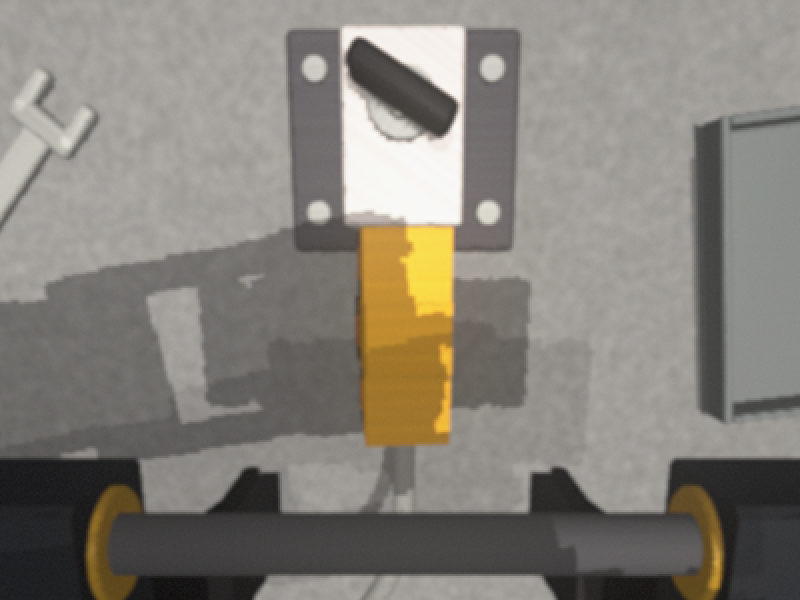

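Run:
```python
from h import *
import pickle
w=pickle.load(open("w17.pkl","rb")); wi=cv2.imread("pics/w17.png")
m=np.zeros(wi.shape[:2],np.uint8); m[15:73,252:311]=(wi.mean(2)[15:73,252:311]<90)*255
cs,_=cv2.findContours(m,cv2.RETR_EXTERNAL,cv2.CHAIN_APPROX_NONE); c=max(cs,key=cv2.contourArea)
print(cv2.contourArea(c),cv2.minAreaRect(c))
for z in (.155,.143):
    W=np.array([cast(w,q[0],z)[:2] for q in c])*1000; r=cv2.minAreaRect(W.astype(np.float32)); print(z,r)
    (x,y),(a,b),an=r; la=an if a>b else an+90; print("bar angle world",la%180,"track",(la-YAW)%180)
print(tw(0,.043,.143)); go(tw(0,.043,.2),None)
```

```text
1108.0 ((279.1922607421875, 43.46155548095703), (62.403778076171875, 19.969207763671875), 33.690067291259766)
0.155 ((631.4960327148438, 265.6755676269531), (11.932826042175293, 37.996490478515625), 51.40863800048828)
bar angle world 141.40863800048828 track 148.7086380004883
0.143 ((631.7455444335938, 268.2620849609375), (12.564058303833008, 40.006492614746094), 51.40841293334961)
bar angle world 141.4084129333496 track 148.70841293334962
[0.63306378 0.26795146 0.143     ]
t 41.3 pos [0.6174 0.1512 0.2096] ty -7.3 q6 0.19 | shift [11.78  0.07  0.95] rz None tiltfix [-0.15  0.03  0.  ] w 0.0655 F [ 0.2 -0.3  0.3]
```

The picture shows three carriers closed up in a row and upright, with the screw bar at (400,88) in the crop. The bar lies at 141° in the world, so the screw stands at about 3.69 rad with about 75° to go. Moving over the screw.

Call:
apply_moves:
  series:
    - [2.4,0,0,0,0,-6,0.6]
    - [4.8,0,0,0,0,-12,0.6]
    - [7.2,0,0,0,0,-18,0.6]
    - [9.6,0.1,0,0,0,-24,0.6]
    - [11.8,0.1,0,0,0,-30,0.6]

```text
time: 41.7
position: [0.6336, 0.2692, 0.2084]
tool_rot: [0.552, 0.834, -0.001, -0.001]
ft_force: [-0.1, -0.0, 0.2]
grip_width: 0.053
```

Call:
apply_moves:
  series:
    - [0,0,0,0,0,-6,0.6]
    - [0,0,0,0,0,-12,0.6]
    - [0,0,1,0,0,-18,0.6]
    - [0,0,2,0,0,-24,0.6]
    - [0,0,3,0,0,-28.7,0.6]

```text
time: 42.12
position: [0.6333, 0.2681, 0.1782]
tool_rot: [0.328, 0.945, -0.001, -0.002]
ft_force: [-0.1, 0.2, 0.1]
grip_width: 0.0519
```

Call:
apply_moves:
  series:
    - [0,0,0,0,0,0,0.6]
    - [0,0,0,0,0,0,0.6]

```text
time: 42.28
position: [0.6332, 0.2679, 0.1784]
tool_rot: [0.332, 0.943, -0.001, -0.002]
ft_force: [-0.3, 1.1, 0.3]
grip_width: 0.0525
```

Run:
```python
from h import *
go((.632,.2675,.139),51.4)
```

```text
t 42.3 pos [0.6332 0.2679 0.1784] ty 51.2 q6 -0.66 | shift [ 0.06 -0.09  3.94] rz -0.2 tiltfix [-0.21 -0.16  0.  ] w 0.0525 F [-0.3  1.1  0.3]
```

Call:
apply_moves:
  series:
    - [0,0,1,0,0,0,0.6]
    - [0,0,2,0,0,0,0.6]
    - [0,0,3,0,0,0,0.6]
    - [0,0,3.9,0,0,0,0.6]
    - [0,0,3.9,0,0,0,0.6]
  newtons: 35

```text
time: 42.7
position: [0.6326, 0.2677, 0.1387]
tool_rot: [0.331, 0.944, -0.001, -0.002]
ft_force: [0.3, 0.4, 0.4]
grip_width: 0.052
```

Call:
apply_moves:
  series:
    - [0,0,0,0,0,0,0]
    - [0,0,0,0,0,0,0]
    - [0,0,0,0,0,0,0]
    - [0,0,0,0,0,0,0]
    - [0,0,0,0,0,0,0]

```text
time: 43.12
position: [0.6348, 0.2683, 0.1424]
tool_rot: [0.331, 0.944, 0.0, 0.0]
ft_force: [-0.0, 0.6, -0.1]
grip_width: 0.0265
```

Call:
apply_moves:
  series:
    - [0,0,0,0,0,0,0]
    - [0,0,0,0,0,0,0]
    - [0,0,0,0,0,0,0]

```text
time: 43.37
position: [0.6336, 0.2671, 0.142]
tool_rot: [0.331, 0.944, -0.002, -0.001]
ft_force: [-1.9, -3.6, 2.4]
grip_width: 0.0092
```

Run:
```python
from h import *
go((.632,.2675,.139),51.4); print(robot.get_obs()["moment"])
```

```text
t 43.4 pos [0.6336 0.2671 0.142 ] ty 51.4 q6 -0.66 | shift [ 0.16 -0.07  0.3 ] rz -0.0 tiltfix [-0.19 -0.    0.  ] w 0.0092 F [-1.9 -3.6  2.4]
[-0.5446831   0.41696263 -0.00926273]
```

Call:
apply_moves:
  series:
    - [0,0,0,0,0,0,0]
    - [0,0,0,0,0,6,0]
    - [0,0,0,0,0,12,0]
    - [0,0,0,0,0,18,0]
    - [0,0,0,0,0,24,0]

```text
time: 43.78
position: [0.6331, 0.2667, 0.142]
tool_rot: [0.522, 0.853, -0.002, -0.001]
ft_force: [-3.9, -5.0, 4.9]
grip_width: 0.0087
```

Call:
apply_moves:
  series:
    - [0,0,0,0,0,6,0]
    - [0,0,0,0,0,12,0]
    - [0,0,0,0,0,18,0]
    - [0,0,0,0,0,24,0]

```text
time: 44.12
position: [0.6324, 0.2665, 0.1419]
tool_rot: [0.688, 0.726, -0.003, -0.001]
ft_force: [-4.9, -4.7, 5.6]
grip_width: 0.0093
```

Run:
```python
from h import *
go((.6331,.268,.139),51.4); print(robot.get_obs()["moment"])
```

```text
t 44.1 pos [0.6324 0.2665 0.1419] ty 3.1 q6 0.18 | shift [0.15 0.08 0.29] rz -48.3 tiltfix [-0.29  0.18  0.  ] w 0.0093 F [-4.9 -4.7  5.6]
[-0.99723818  1.05989102  0.10575176]
```

Call:
apply_moves:
  series:
    - [0.05,0.05,0,0,0,6,0]
    - [0.1,0.05,0,0,0,12,0]
    - [0.1,0.05,0,0,0,18,0]
    - [0.1,0.05,0,0,0,22,0]
    - [0.1,0.05,0,0,0,25,0]

```text
time: 44.53
position: [0.6317, 0.2666, 0.1419]
tool_rot: [0.828, 0.561, -0.005, -0.0]
ft_force: [-7.1, -7.1, 7.2]
grip_width: 0.009
```

Run:
```python
from h import *
go((.6331,.268,.139),51.4); print(robot.get_obs()["moment"])
```

```text
t 44.5 pos [0.6317 0.2666 0.1419] ty -21.8 q6 0.62 | shift [0.18 0.08 0.29] rz -73.2 tiltfix [-0.3   0.44  0.  ] w 0.009 F [-7.1 -7.1  7.2]
[-1.32516225  1.30361122  0.05786878]
```

Call:
apply_moves:
  series:
    - [0,0,0,0,0,2,0]
    - [0,0,0,0,0,4,0]
    - [0,0,0,0,0,5,0]

```text
time: 44.78
position: [0.6316, 0.2667, 0.1419]
tool_rot: [0.851, 0.525, -0.005, 0.0]
ft_force: [-7.2, -6.4, 7.0]
grip_width: 0.0092
```

Run:
```python
from h import *
go((.6331,.268,.139),51.4); print(robot.get_obs()["moment"])
```

```text
t 44.8 pos [0.6316 0.2667 0.1419] ty -26.6 q6 0.7 | shift [0.19 0.08 0.29] rz -78.0 tiltfix [-0.26  0.47  0.  ] w 0.0092 F [-7.2 -6.4  7. ]
[-1.25037692  1.3419999   0.26715725]
```

Call:
apply_moves:
  series:
    - [0,0,0,0,0,2,0]
    - [0,0,0,0,0,4,0]
    - [0,0,0,0,0,5,0]
    - [0,0,0,0,0,5,0]

```text
time: 45.12
position: [0.6316, 0.2667, 0.1419]
tool_rot: [0.872, 0.489, -0.005, 0.001]
ft_force: [-7.1, -6.5, 5.4]
grip_width: 0.0097
```

Run:
```python
from h import *
go((.6331,.268,.139),51.4); print(robot.get_obs()["moment"])
```

```text
t 45.1 pos [0.6316 0.2667 0.1419] ty -31.5 q6 0.79 | shift [0.19 0.06 0.29] rz -82.9 tiltfix [-0.19  0.51  0.  ] w 0.0097 F [-7.1 -6.5  5.4]
[-1.26611108  1.35942868  0.62753533]
```

Moment z has risen from 0.06 to 0.63 N m, so the screw has bottomed. Backing off about 98° of tool turn, so that the jaws end at 66° (screw 3.43).

Call:
apply_moves:
  series:
    - [0,0,0,0,0,-6,0]
    - [0,0,0,0,0,-12,0]
    - [0,0,0,0,0,-19,0]
    - [0,0,0,0,0,-26,0]
    - [0,0,0,0,0,-33,0]

```text
time: 45.53
position: [0.6323, 0.2665, 0.142]
tool_rot: [0.696, 0.718, -0.004, -0.0]
ft_force: [-5.3, -6.6, 5.8]
grip_width: 0.0091
```

Call:
apply_moves:
  series:
    - [0,0,0,0,0,-6,0]
    - [0,0,0,0,0,-12,0]
    - [0,0,0,0,0,-19,0]
    - [0,0,0,0,0,-26,0]
    - [0,0,0,0,0,-33,0]

```text
time: 45.95
position: [0.6333, 0.2668, 0.142]
tool_rot: [0.464, 0.886, -0.003, -0.001]
ft_force: [-3.5, -5.7, 5.2]
grip_width: 0.0088
```

Call:
apply_moves:
  series:
    - [0,0,0,0,0,-6,0]
    - [0,0,0,0,0,-12,0]
    - [0,0,0,0,0,-19,0]
    - [0,0,0,0,0,-26,0]
    - [0,0,0,0,0,-31.7,0]

```text
time: 46.37
position: [0.6339, 0.2675, 0.142]
tool_rot: [0.205, 0.979, -0.002, -0.001]
ft_force: [-2.9, -4.1, 4.0]
grip_width: 0.0092
```

Run:
```python
from h import *
go((.6331,.268,.139),66.2); print(robot.get_obs()["moment"])
```

```text
t 46.4 pos [0.6339 0.2675 0.142 ] ty 66.4 q6 -0.92 | shift [0.09 0.01 0.3 ] rz 0.2 tiltfix [-0.22 -0.07  0.  ] w 0.0092 F [-2.9 -4.1  4. ]
[-0.8718791   0.51927362 -0.06307849]
```

Call:
apply_moves:
  series:
    - [0,0,0,0,0,0,0.5]
    - [0,0,0,0,0,0,0.5]
    - [0,0,0,0,0,0,0.5]
    - [0,0,0,0,0,0,0.5]
    - [0,0,0,0,0,0,0.5]

```text
time: 46.78
position: [0.6352, 0.2697, 0.1417]
tool_rot: [0.208, 0.978, 0.0, 0.0]
ft_force: [0.3, -0.5, 0.5]
grip_width: 0.0349
```

Call:
apply_moves:
  series:
    - [0,0,-2,0,0,0,0.5]
    - [0,0,-4,0,0,0,0.5]
    - [0,0,-6,0,0,0,0.5]
    - [0,0,-8,0,0,0,0.5]
    - [0,0,-9,0,0,0,0.5]

```text
time: 47.2
position: [0.6364, 0.2699, 0.2347]
tool_rot: [0.207, 0.978, 0.001, 0.002]
ft_force: [0.3, 0.3, 0.4]
grip_width: 0.0433
```

Call:
apply_moves:
  series:
    - [-3,0,0,0,0,0,0.5]
    - [-6,0,0,0,0,0,0.5]
    - [-9,0,0,0,0,0,0.5]
    - [-12,0,0,0,0,0,0.5]
    - [-12,0,0,0,0,0,0.5]

```text
time: 47.62
position: [0.7496, 0.2167, 0.2302]
tool_rot: [0.209, 0.978, -0.0, 0.002]
ft_force: [0.3, -0.9, -0.9]
grip_width: 0.0433
```

Call:
apply_moves:
  series:
    - [0,0,0,0,0,0,0.5]
    - [0,0,0,0,0,0,0.5]

```text
time: 47.78
position: [0.7437, 0.2208, 0.2307]
tool_rot: [0.207, 0.978, -0.0, -0.001]
ft_force: [-0.5, 1.3, -0.3]
grip_width: 0.0434
```

Run:
```python
from h import *
w,wi=snap("wrist","w20"); go((.6331,.268,.139),None)
uv=proj(w,tw(0,.043,.155)); x0,y0=np.round(uv).astype(int); print(uv)
m=np.zeros(wi.shape[:2],np.uint8); s=(slice(max(y0-32,0),y0+36),slice(x0-34,x0+34)); m[s]=(wi.mean(2)[s]<90)*255
cs,_=cv2.findContours(m,cv2.RETR_EXTERNAL,cv2.CHAIN_APPROX_NONE); c=max(cs,key=cv2.contourArea)
W=np.array([cast(w,q[0],.15)[:2] for q in c])*1000; r=cv2.minAreaRect(W.astype(np.float32)); (x,y),(a,b),an=r; la=an if a>b else an+90
t=(la-YAW)%180; print(r,"track bar",t,"theta",[np.radians(360-t),np.radians(180-t)])
t1=snap("side","s20")[1]
cv2.imwrite("pics/v20.png",np.vstack([wi[0:260],cv2.resize(t1[110:260,210:400],(560,320))])[:,:,::-1])
```

```text
t 47.8 pos [0.7434 0.2212 0.2311] ty 66.1 q6 -1.01 | shift [11.96 -0.19  9.23] rz None tiltfix [-0.03 -0.11  0.  ] w 0.0432 F [ 0.4  0.8 -0.6]
[279.20792952  42.15954423]
((629.357177734375, 258.82366943359375), (28.387767791748047, 41.428890228271484), 64.96198272705078) track bar 162.2619827270508 theta [np.float64(3.4511794577783825), np.float64(0.30958680418858936)]
```

View pics/v20.png

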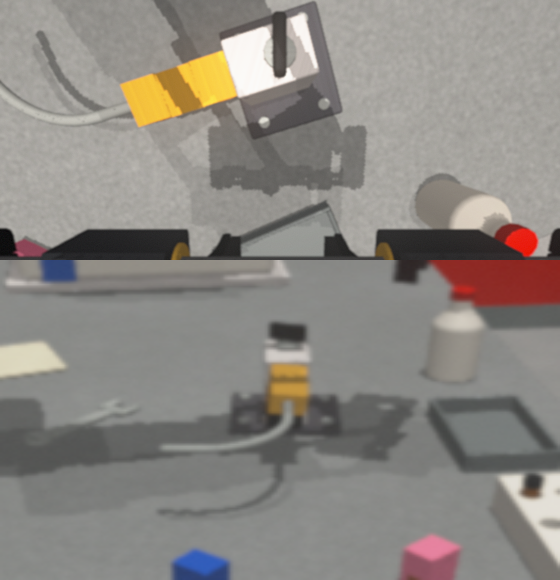

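The bar stands upright in the wrist picture, from (280,12) to (280,75), which puts the screw at about 3.43 rad, within 3.18 to 3.68. The three carriers are still closed up against the block. Handing in.

Run:
```python
from rig import robot
print(robot.hand_in())
```

```text
the job is handed in; nothing more can be done
None
```

The job is handed in at about 48 s of the 210 s allowed. All three brass carriers on the bench are threaded round the bend and closed up against the clamp block. The screw is bottomed and backed off a quarter turn. I did not touch the pink and blue blocks, the jar, the rule or the spanner. No verdict was reported.

**Last checks:**
- **Carriers:** the last wrist picture shows them in a row from the block with no visible gap, upright and let go. The last push met about 4 N of contact.
- **Screw, bottomed:** the turning moment rose from 0.06 to 0.63 N m.
- **Screw, backed off:** the bar by eye reads about 3.43 rad (target 3.18 to 3.68). The automatic fit gave 3.45, but its outline was not clean (28 mm wide for a 10 mm bar).

**What failed or disagreed:**
- **First grasp missed:** the gripper closed on nothing over one carrier at TCP height 43 mm. In the side view the fingertips looked higher than the stated 19 mm ahead of the TCP, so I gripped at 27–28 mm instead. I did not find out why.
- **Arm position:** the measured pose strayed 2–5 mm from the commanded one after some moves, so I corrected it from the wrist camera before threading.
- **Track position:** the rod tip measured 2 mm off the model along x. The other track measurements agreed to under a millimetre and about half a degree.

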